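# Lock the filler cap on the battery-water tank and shut its breather

## Robot

A 6-joint arm with a two-finger parallel gripper is mounted at the origin on the work surface. World frame = base frame: x ahead of the robot, y to its left, z up, the work surface at z = 0. Lengths are in m, angles in rad, forces in N, time in s.
With the tool pointing down it reaches from about 0.35 to 0.775 m from the base axis. Payload 7.3 kg.
Tool frame: the origin (TCP) lies midway between the tips of the shut fingers; the grasp point (between the pads) lies 19 mm behind it (robot.tcp_to_grasp is the distance from the TCP to the grasp point, in m); z points along the fingers, y is the direction in which the jaws open and shut (so a half turn about z gives the same grasp; the last joint's range is limited). The gripper opens to 92 mm and grips with 3 to 60 N. Pads are 19 mm wide; open, the fingers measure 130 mm over their backs; the gripper's body (75 mm by 190 mm) begins 47 mm behind the grasp point.
Start: joints at [1.055, 0.342, 1.524, -0, 1.275, -0.146], TCP at [0.19, 0.49, 0.227] pointing down, gripper open.
Joint ranges: [-2.53, 2.53], [-0.77, 2.02], [0.04, 2.7], [-1, 4.14], [0.28, 2.66], [-3.11, 3.11]. Speed limits (rad/s): [2.57, 2.57, 3.14, 3.14, 3.14, 3.14].

## Interface

Orientations are given as [roll, pitch, yaw] about the fixed x, y, z axes, in that order (R = Rz(yaw) Ry(pitch) Rx(roll)).
In Python, from cell import status, read_camera, camera_info, ticket, robot gives the robot as it stands.
- The arm moves only by the tool jog_arm, never from a script. Its argument "plan" is a list that holds one entry, the list of rows, each a list of 7 numbers: the shift along the tool's x, y, z each as a share of 0.05 m, from -1 to 1, then the turn, a rotation vector about the tool's x, y, z each as a share of 0.15 rad, from -1 to 1, then the opening, from 0 (shut) to 1 (fully open). In form: [[[x, y, z, wx, wy, wz, hand], ...]]. A call has 1 to 20 rows; each row shifts and turns the commanded pose from where the row before left it, along the tool's axes as they then stand; what a row does not reach is not made up. A row lasts 1/8 s, in which the tool goes at most 62.5 mm and 10.7 degrees, less where a joint would pass 70% of its speed; a pose out of reach is approached as far as the arm can. A call with a number of a shift or a turn outside -1 to 1 is refused whole. A call with a gripper value outside its range is refused whole. The fingers move at their own pace and stop on an object; "squeeze" is the grip in N (left out, the last holds). Time passes only in rows, so rows that do not move let the fingers close. It gives the time, the measured TCP pose, the force and the opening at its end, in the units of the state.
- status.observe(): the state, without advancing time (a new reading comes with each control period).
- read_camera(name): name is "scene" or "top" or "wrist"; returns (picture, depth): 420x560x3 uint8, red, green, blue; 420x560 float32, m along the optical axis (not along the pixel's ray), 0 where there is no reading.
- camera_info(name): a dict with "mtx" (3x3 intrinsics, pixels), "world_to_cam" (4x4, takes a point from world to camera coordinates). Camera axes: x right, y down, z forward; pixel columns grow to the right and rows downward; lengths in m; the calibration is good to about 2 mm. A picture is of the moment at which its call begins: read the wrist's pose just before it. camera_info takes no time and is no camera call; for the wrist camera it gives the pose at the moment of the call.
- ticket.hand_in(): hands the job in, once; it reports no verdict.
The state is a dict: "time": time; "qpos": joint angles; "qvel": joint speeds; "joint_efforts": joint torques, N m; "tool_pos": TCP position; "tool_rot": TCP orientation; "contact_force": force on the tool from outside, world axes, zero at the start; "torque": the same for the moment, N m; "opening": finger opening in m.
Only numpy, scipy, OpenCV 4.12 (cv2) and the standard library are available. Lean on these libraries where they do the work, as an engineer would, in place of code of your own. Each camera call takes 0.05 s, during which the arm holds its last target.

## Task

The battery-water tank has just been filled. Fit the black bayonet cap with the bar handle into the tank's sloping filler neck and twist it clockwise until it is cammed tight and its bar lies level across the slope; only then push the breather lever on top of the tank fully over to the back. Leave the other things on the bench where they are.

Things in the scene. Friction and masses are not known exactly. Their poses are not given: they have to be found in the camera images.
- cap_handle (a point): Bayonet cap: black plate 88 mm across, 6 thick; on it a bar handle 62 long, 14 thick, 40 high; a spigot below, on which it stands. Point: cap's axis, mid-height of the bar, 20 mm above the plate, 20 below the bar's top, 48.5 above the spigot's foot. x along the bar, y across it (grasp across y, at this point or up to 10 mm higher), z out through the bar. 0.15 kg. Same after half a turn.
- cap_seat (a point): Centre of the cap plate's underside, 26 mm below cap_handle; axes as there. Spigot below it: 50 mm across, 22.5 long, its last 8 mm tapering to 38 mm across. Two lugs in line with the bar, one under each end of it, reach 33 mm from the axis; 12.5 mm wide, 5 thick, tops 9.5 mm below this point.
- neck: Aluminium filler neck, 84 mm across, in the sloping front shoulder of the white tank (260 x 300 mm, 185 high), leaning 30 degrees from vertical to the tank's front. Origin: centre of the mouth, level with the free seal's face. z out along the neck, y level along the tank's width, x up the slope. Inside, two steel ledges (inner radius 27 mm, tops 4 mm below the origin) leave two opposite gaps for the lugs.
- neck_gap (a point): Middle of one of the two gaps (38 degrees wide; a lug takes 24), 30 mm from the neck's axis at (cos 20, -sin 20) deg in the neck's x, y; axes as the neck's; the other gap is opposite. To enter, the bar points along this line; push the cap in along the neck's -z until its plate meets the seal (cap_handle 26 mm out from the neck's origin), then 1 to 2 mm (4 to 6 N) further, and twist.
- neck_home (a point): Where cap_handle lies when the cap is home: on the neck's axis, 23.5 mm out from its origin; axes as the neck's. From the gaps twist 70 degrees clockwise (seen from outside); hard stop at about 72. Ramps draw the cap in by 2.5 mm, between about 25 and 57 degrees; beyond lies a flat where it stays by itself, bar along the neck's y, level. Takes up to about 0.5 N m.
- seal (a joint): How far the black sprung seal ring around the mouth (85 mm across) is pressed in, m: 0 free, about 0.0025 with the cap locked, limit 0.004; 2.5 N per mm.
- vent_lever (a joint): Breather lever on the tank's flat top, beside the neck: steel rod 10 mm thick with a black 26 mm ball, its centre 80 mm from the pivot. rad: 0 leaning 0.5 rad from vertical to the tank's front (open), 1.0 leaning 0.5 rad to the back (shut, end stop). Starts within 0.2 of open; stays where it is left; about 1 N moves it.
- vent_lever_tip (a point): Centre of the black ball at the lever's end.
- lever_pivot (a point): The lever's pivot, 22 mm above the tank's flat top. x horizontal to the tank's back (the way the lever is pushed), y level along the tank's width (the lever's axis), z up. A grey housing (70 x 50 mm) reaches 3 mm above the pivot, the pivot's barrel 13 mm.
- screw_cap: Bystander, to be left alone: plain round black screw cap with a small round knob, 54 mm across, 34 high, no bar handle. Origin: centre of its underside.
- tin: Bystander, to be left alone: short steel tin, 60 mm across, 50 high. Origin: centre of its underside.
- cover_a: Bystander, to be left alone: black rubber terminal cover, oblong with round ends, 84 x 34 x 24 mm. Origin: centre of its underside.
- cover_b: Bystander, to be left alone: a second terminal cover like cover_a. Origin: centre of its underside.
- jar: Bystander, to be left alone: clear plastic jar with a steel lid, 60 mm across, 75 high. Origin: centre of its underside.
- wrench: Bystander, to be left alone: steel open-end wrench lying flat. Origin: centre.
There are look-alikes about, which are no part of the job. Leave any blue or pink look-alike of the part that bears cap_handle alone.

How it is judged:
On the way, in this order (a step that is already met when the one before it is completed fails the run):
1. the cap is locked in the neck: home, bar level, seal pressed, breather still open (distance between cap_handle and neck_home below 0.006 m and angle between the z axis of cap_handle and the z axis of neck, either way round below 0.07 rad and angle between the x axis of cap_handle and the y axis of neck, either way round below 0.28 rad and value of joint seal above 0.0016 m and value of joint vent_lever below 0.5 rad), for 0.2 s.
2. the breather lever is pushed over to the back (value of joint vent_lever above 0.85 rad), for 0.2 s.
At the end, for the whole second after the job is handed in: The cap sits locked in the neck by itself: cap_handle within 6 mm of neck_home, its axis within 0.07 rad of the neck's, its bar within 0.28 rad of the neck's y axis, the seal pressed by more than 1.6 mm; and the breather lever reads over 0.85 rad (distance between cap_handle and neck_home below 0.006 m and angle between the z axis of cap_handle and the z axis of neck, either way round below 0.07 rad and angle between the x axis of cap_handle and the y axis of neck, either way round below 0.28 rad and value of joint seal above 0.0016 m and value of joint vent_lever above 0.85 rad); the robot touches nothing.
It fails at once if a bystander is shifted by more than 30 mm (distance of any of screw_cap, tin, cover_a, cover_b, jar, wrench from where it was at the start of the episode above 0.03 m).
It also fails if it takes over 67 s, if anything falls off the work surface, if the arm or the gripper's body presses on something with over 40 N, if the wrist force passes 120 N, or if a joint passes its speed limit or range.

## Working session

There is one attempt and no reset: what is moved stays moved. The work goes in short steps, Python scripts to look and compute and a tool call to move; the robot and the scene stay as the last step left them, time stands still between calls to the robot, and variables do not carry over. Pictures are saved under pics/ and viewed, and the job is handed in when it is done.

Besides the shell and the picture viewer there is one more tool, called after ">>>" as a command line: name --argument value ..., lists and objects as JSON in quotes. jog_arm: Moves the arm, as the interface text tells. Its arguments: {"type":"object","properties":{"plan":{"type":"array"},"squeeze":{"type":"number"}},"required":["plan"]}

```bash
ls; mkdir -p pics
python3 - <<'E'
from cell import status, read_camera, camera_info, ticket, robot
import cv2,numpy as np
print(status.observe()); print([a for a in dir(robot) if a[0]!='_'])
for n in ["scene","top","wrist"]:
    i=camera_info(n); p,d=read_camera(n)
    np.savez(f"pics/{n}0.npz",p=p,d=d,K=i["mtx"],T=i["world_to_cam"])
    cv2.imwrite(f"pics/{n}0.png",p[:,:,::-1])
    print(n,np.round(i["mtx"],1).tolist(),np.round(i["world_to_cam"],3).tolist())
E
```

```text
pics
{'time': 0.0, 'qpos': array([ 1.05498369e+00,  3.42748003e-01,  1.52503253e+00, -2.33170599e-05,
        1.27538635e+00, -1.46001738e-01]), 'qvel': array([ 0.00102506, -0.00146773, -0.00049712,  0.00037501, -0.0004402 ,
        0.00094455]), 'joint_efforts': array([ 6.69018136e-04, -4.31241417e+01, -2.44221425e+01,  7.16616260e-02,
        5.60111634e-02, -1.00528064e-04]), 'tool_pos': array([0.18953696, 0.48915069, 0.22602643]), 'tool_rot': array([-3.14003193e+00, -2.06965821e-04,  2.77178840e+00]), 'contact_force': array([-0.15216263,  0.1313749 ,  0.21642361]), 'torque': array([ 0.04195538,  0.01119275, -0.02513354]), 'opening': 0.0916341230854512}
['IKError', 'tcp_to_grasp']
scene [[442.7, 0.0, 278.3], [0.0, 442.7, 211.1], [0.0, 0.0, 1.0]] [[-0.619, 0.785, -0.004, 0.336], [0.499, 0.389, -0.774, -0.114], [-0.606, -0.481, -0.633, 1.672], [0.0, 0.0, 0.0, 1.0]]
top [[397.5, 0.0, 278.9], [0.0, 397.5, 206.3], [0.0, 0.0, 1.0]] [[0.01, -1.0, 0.003, -0.01], [-0.981, -0.01, -0.192, 0.558], [0.192, -0.001, -0.981, 1.037], [0.0, 0.0, 0.0, 1.0]]
wrist [[326.5, 0.0, 281.1], [0.0, 326.5, 208.7], [0.0, 0.0, 1.0]] [[0.361, 0.933, -0.001, -0.525], [0.891, -0.344, 0.296, -0.036], [0.275, -0.108, -0.955, 0.39], [0.0, 0.0, 0.0, 1.0]]
```

View pics/scene0.png

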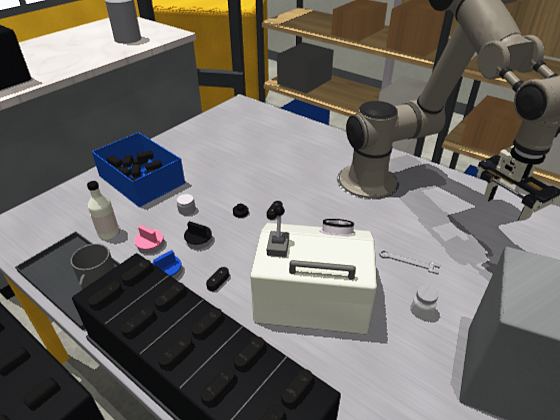

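View pics/top0.png

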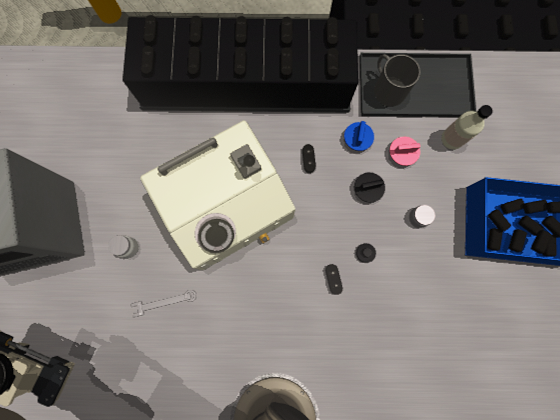

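View pics/wrist0.png

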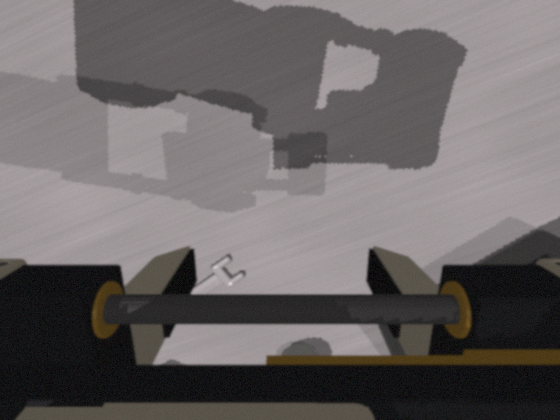

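The scene and top views show four things that could be the cap. In the top view they are the black bar-handled cap (369,187), the blue look-alike (359,137), the pink look-alike (404,151) and the plain screw cap (366,253). By the description I choose the black one at (369,187) and will check it in a close crop. The neck is at (215,233) and the lever ball near (248,160).

```bash
cat > h.py <<'E'
import numpy as np,cv2
from scipy.spatial.transform import Rotation as Ro
def load(n):
    z=np.load(f"pics/{n}.npz"); return z['p'],z['d'],z['K'],z['T']
def pts(d,K,T):
    v,u=np.mgrid[:d.shape[0],:d.shape[1]]
    c=np.stack([(u-K[0,2])/K[0,0]*d,(v-K[1,2])/K[1,1]*d,d],-1)
    Ti=np.linalg.inv(T); return c@Ti[:3,:3].T+Ti[:3,3]
def proj(P,K,T):
    c=np.asarray(P)@T[:3,:3].T+T[:3,3]; q=c@K.T; return q[...,:2]/q[...,2:]
def grab(name,tag):
    from cell import read_camera,camera_info
    i=camera_info(name); p,d=read_camera(name)
    np.savez(f"pics/{tag}.npz",p=p,d=d,K=i["mtx"],T=i["world_to_cam"]); return p,d,np.array(i["mtx"]),np.array(i["world_to_cam"])
def crop(p,x0,x1,y0,y1,s,out):
    cv2.imwrite(f"pics/{out}.png",cv2.resize(p[y0:y1,x0:x1,::-1],None,fx=s,fy=s,interpolation=cv2.INTER_CUBIC))
E
python3 - <<'E'
from h import *
p,d,K,T=load("top0"); W=pts(d,K,T)
a=cv2.resize(p[115:275,330:430,::-1],None,fx=3.5,fy=3.5); b=cv2.resize(p[115:275,140:300,::-1],None,fx=2.5,fy=2.5)
im=np.zeros((560,760,3),np.uint8); im[:a.shape[0],:a.shape[1]]=a; im[:400,355:755]=b; cv2.imwrite("pics/c1.png",im)
for n,u,v in [("cap",369,187),("blue",359,137),("scr",366,253),("neck",215,233),("neckrim",201,233),("ball",248,160),("top",200,190),("slope",265,215),("tbl",320,200)]:
    print(n,np.round(W[v,u],4))
# tank corners
p,d,K,T=load("scene0"); W=pts(d,K,T)
crop(p,150,390,180,330,3,"c2")
for n,u,v in [("cap",199,229),("ball",277,209),("top",320,250),("tbl",320,200)]:
    print(n,np.round(W[v,u],4))
E
```

```text
cap [ 0.6128 -0.252   0.0618]
blue [ 0.7564 -0.2279  0.0652]
scr [ 0.4341 -0.2447  0.0311]
neck [0.4689 0.1507 0.1607]
neckrim [0.4648 0.179  0.1905]
ball [0.6127 0.0639 0.2946]
top [0.5706 0.1876 0.1841]
slope [0.5171 0.03   0.1465]
tbl [ 0.5875 -0.1231  0.0025]
cap [ 0.6279 -0.2446  0.0625]
ball [0.6248 0.0624 0.293 ]
top [0.5859 0.1691 0.1883]
tbl [ 2.076e-01 -7.430e-02  1.000e-04]
```

View pics/c1.png

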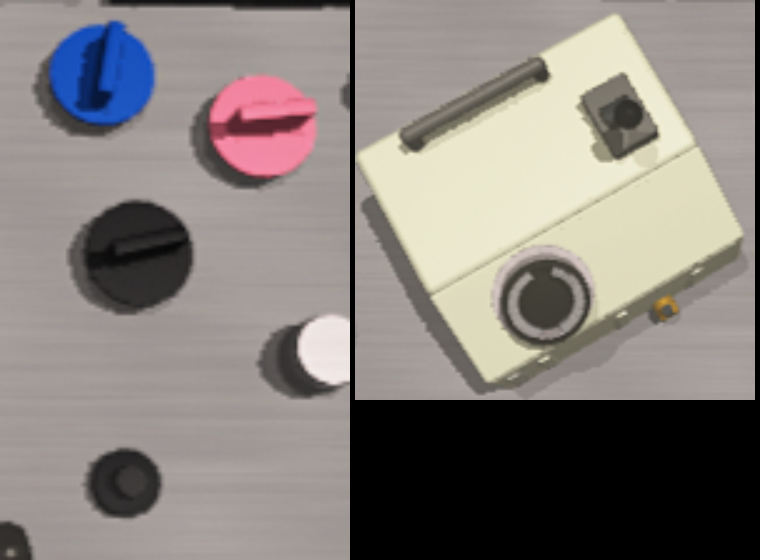

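View pics/c2.png

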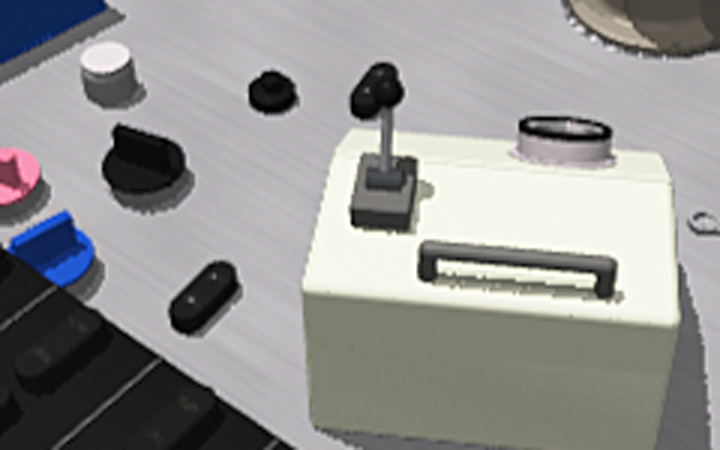

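```bash
cat > fit.py <<'E'
from h import *
def capfit(tag,c=(0.613,-0.25)):
    p,d,K,T=load(tag); W=pts(d,K,T)
    m=(np.hypot(W[...,0]-c[0],W[...,1]-c[1])<.055)&(d>0)&(p.max(-1)<90)
    B=W[m&(W[...,2]>.058)]; 
    print(tag,"n",len(B),"ztop",np.percentile(B[:,2],[5,50,95]).round(4))
    r=cv2.minAreaRect((B[:,:2]*1000).astype(np.float32)); print(" bar rect",r)
    u,s,vt=np.linalg.svd(B[:,:2]-B[:,:2].mean(0)); print(" mean",B.mean(0).round(4),"ang",np.degrees(np.arctan2(vt[0,1],vt[0,0])))
    P=W[m&(abs(W[...,2]-.0285)<.006)]
    print(" plate circle",cv2.minEnclosingCircle((P[:,:2]*1000).astype(np.float32)), "z",np.median(P[:,2]))
def plane(X):
    for _ in range(4):
        c=X.mean(0); n=np.linalg.svd(X-c,full_matrices=False)[2][2]; n*=np.sign(n[2]); r=(X-c)@n; X=X[abs(r)<max(.0015,2*r.std())] if _<3 else X
    return n,c
if __name__=="__main__":
    for t in ["top0","scene0"]: capfit(t)
    for t,tp,sp in [("top0",[(165,190),(225,155),(250,195),(190,225)],[(245,210),(275,195),(288,210),(255,235)]),("scene0",[(285,245),(340,240),(360,255),(290,255)],None)]:
        p,d,K,T=load(t); W=pts(d,K,T)
        for nm,poly in [("top",tp),("slope",sp)]:
            if poly is None: continue
            m=np.zeros(d.shape,np.uint8); cv2.fillPoly(m,[np.array(poly)],1)
            n,c=plane(W[(m>0)&(d>0)]); print(t,nm,n.round(4),c.round(4),"tilt",np.degrees(np.arccos(n[2])),"az",np.degrees(np.arctan2(n[1],n[0])))
E
python3 fit.py
```

```text
top0 n 120 ztop [0.0627 0.0673 0.0704]
 bar rect ((621.8488159179688, -259.4198303222656), (14.186027526855469, 61.8365364074707), 13.26144790649414)
 mean [ 0.6208 -0.2589  0.0669] ang -76.33585142660364
 plate circle ((622.0870971679688, -260.5955810546875), 44.371307373046875) z 0.02770868892273759
scene0 n 99 ztop [0.0594 0.0676 0.0714]
 bar rect ((625.6879272460938, -259.5538330078125), (17.54874610900879, 62.74556350708008), 13.5169038772583)
 mean [ 0.6264 -0.2571  0.0666] ang 104.86460463001501
 plate circle ((624.909912109375, -258.0245056152344), 42.4792366027832) z 0.02946762276105358
top0 top [-0.011  -0.008   0.9999] [0.5707 0.1705 0.1844] tilt 0.7807690263804512 az -143.79351036272087
top0 slope [-0.4347 -0.258   0.8628] [0.5225 0.029  0.1459] tilt 30.3626752369784 az -149.3137966543021
scene0 top [-0.0122 -0.0105  0.9999] [0.5776 0.1694 0.1861] tilt 0.9224825561858667 az -139.33948989985686
```

Run:
```python
from h import *
p,d,K,T=load("top0"); W=pts(d,K,T)
Ti=np.linalg.inv(T)
def onz(u,v,z):
    r=Ti[:3,:3]@np.array([(u-K[0,2])/K[0,0],(v-K[1,2])/K[1,1],1]); o=Ti[:3,3]; return o+r*(z-o[2])/r[2]
L=lambda x,y:(140+(x-355)/2.5-.3,115+y/2.5-.3)
A=onz(*L(433,293),.185);B=onz(*L(697,147),.185);C=onz(*L(358,157),.185);D=onz(*L(616,14),.185)
for n,a,b in [("front",A,B),("back",C,D),("left",A,C),("right",B,D)]:
    e=b-a; print(n,a.round(4),b.round(4),np.degrees(np.arctan2(e[1],e[0])),np.linalg.norm(e))
for az in [-150]:
    f=np.radians(az); n=np.array([np.sin(np.pi/6)*np.cos(f),np.sin(np.pi/6)*np.sin(f),np.cos(np.pi/6)])
    for t in ["top0","scene0"]:
        p,d,K,T=load(t); W=pts(d,K,T)
        up=np.array([0,0,1.]); x=up-n*(n@up); x/=np.linalg.norm(x); y=np.cross(n,x)
        h=(W-np.array([.5225,.029,.1459]))@n
        m=(np.hypot(W[...,0]-.47,W[...,1]-.155)<.07)&(h>.008)&(d>0)
        q=W[m]; print(t,len(q),np.percentile((q-[.5225,.029,.1459])@n,[5,25,50,75,90,98]).round(4))
        X=np.stack([q@x,q@y],-1)
        hh=(q-[.5225,.029,.1459])@n
        s=hh>np.percentile(hh,98)-.006
        c,r=cv2.minEnclosingCircle((X[s]*1000).astype(np.float32)); print(c,r)
        zz=np.median(q[s]@n); P=c[0]/1e3*x+c[1]/1e3*y+n*zz; print("centre",P.round(4),"x",x.round(3),"y",y.round(3),"n",n.round(3))
        crop(p,*([185,250,200,265] if t=="top0" else [300,370,205,250]),9,"n_"+t)
```

```text
front [0.4674 0.2517 0.185 ] [0.6138 0.0022 0.185 ] -59.586477821620115 0.2892337916543465
back [0.6002 0.3331 0.185 ] [0.7515 0.0852 0.185 ] -58.604938433784824 0.2903927291966094
left [0.4674 0.2517 0.185 ] [0.6002 0.3331 0.185 ] 31.51670016473091 0.15576886483513647
right [0.6138 0.0022 0.185 ] [0.7515 0.0852 0.185 ] 31.08467755012378 0.16072552108326707
top0 631 [0.0108 0.0255 0.0277 0.0301 0.0319 0.0336]
(498.1158447265625, -104.03598022460938) 42.50767517089844
centre [0.459  0.1449 0.1823] x [0.75  0.433 0.5  ] y [-0.5    0.866  0.   ] n [-0.433 -0.25   0.866]
scene0 408 [0.0096 0.0172 0.0238 0.0285 0.0312 0.0322]
(502.0660400390625, -104.06602478027344) 43.922889709472656
centre [0.4624 0.1468 0.1835] x [0.75  0.433 0.5  ] y [-0.5    0.866  0.   ] n [-0.433 -0.25   0.866]
```

View pics/n_top0.png

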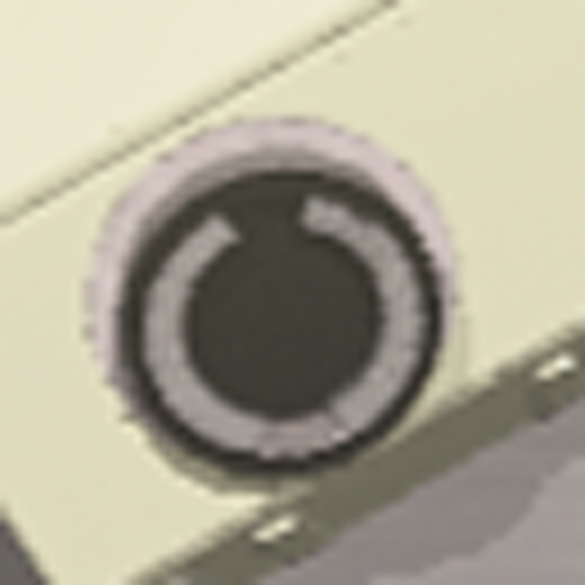

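```bash
cat >> h.py <<'E'
def tool():
    from cell import status
    s=status.observe(); return s,Ro.from_euler('xyz',s['tool_rot']),np.array(s['tool_pos'])
def go(R1,p1,R0=None,p0=None):
    """print turn (tool axes, in shares) then shift after the turn (shares)"""
    s,R,p=tool()
    R0=R if R0 is None else R0; p0=p if p0 is None else p0
    rv=(R0.inv()*R1).as_rotvec(); sh=R1.inv().apply(p1-p0)
    print("turn shares",(rv/.15).round(2),"shift after turn, shares",(sh/.05).round(3),"shift before turn",(R0.inv().apply(p1-p0)/.05).round(3))
def down(jaw_deg):  # tool down, tool y at azimuth
    a=np.radians(jaw_deg); y=np.array([np.cos(a),np.sin(a),0]); z=np.array([0,0,-1.]); return Ro.from_matrix(np.stack([np.cross(y,z),y,z],-1))
E
python3 - <<'E'
from h import *
p,d,K,T=load("wrist0"); s,R,pp=tool()
Ti=np.linalg.inv(T); print("cam in tool", R.inv().apply(Ti[:3,3]-pp).round(4)); print((R.inv().as_matrix()@Ti[:3,:3]).round(3))
R1=down(60); print(R1.as_matrix().round(2))
go(R1,np.array([.40,.11,.36]))
go(down(13.5),np.array([.6235,-.259,.36]),R1,np.array([.40,.11,.36]))
E
```

```text
cam in tool [ 0.081   0.0003 -0.1562]
[[ 0.001 -0.955 -0.296]
 [ 1.     0.001  0.   ]
 [-0.    -0.296  0.955]]
[[-0.87  0.5   0.  ]
 [ 0.5   0.87  0.  ]
 [ 0.    0.   -1.  ]]
turn shares [-0.01 -0.    1.03] shift after turn, shares [-7.437 -4.465 -2.676] shift before turn [-6.665 -5.554 -2.671]
turn shares [0.   0.   5.41] shift after turn, shares [-8.22   2.624  0.   ] shift before turn [-7.561 -4.156  0.   ]
```

Run:
```python
from h import *
go(down(60),np.array([.48,.135,.31]))
```

```text
turn shares [-0.01 -0.    1.03] shift after turn, shares [-8.573 -3.232 -1.676] shift before turn [-7.976 -4.509 -1.672]
```

>>> jog_arm --plan '[[[0, 0, -0.5, 0, 0, 0.5, 1], [0, 0, -0.6, 0, 0, 0.53, 1], [0, 0, -0.58, 0, 0, 0, 1], [-0.5, -0.2, 0, 0, 0, 0, 1], [-0.6, -0.22, 0, 0, 0, 0, 1], [-0.6, -0.22, 0, 0, 0, 0, 1], [-0.6, -0.22, 0, 0, 0, 0, 1], [-0.6, -0.22, 0, 0, 0, 0, 1], [-0.6, -0.23, 0, 0, 0, 0, 1], [-0.6, -0.23, 0, 0, 0, 0, 1], [-0.6, -0.23, 0, 0, 0, 0, 1], [-0.6, -0.23, 0, 0, 0, 0, 1], [-0.6, -0.23, 0, 0, 0, 0, 1], [-0.6, -0.23, 0, 0, 0, 0, 1], [-0.6, -0.23, 0, 0, 0, 0, 1], [-0.6, -0.23, 0, 0, 0, 0, 1], [-0.6, -0.23, 0, 0, 0, 0, 1], [-0.27, -0.04, 0, 0, 0, 0, 1], [0, 0, 0, 0, 0, 0, 1], [0, 0, 0, 0, 0, 0, 1]]]'

```text
time: 2.65
tool_pos: [0.4802, 0.1377, 0.3107]
tool_rot: [3.141, -0.001, 2.618]
contact_force: [0.3, 0.4, 0.0]
opening: 0.0918
```

Run:
```python
from h import *
p,d,K,T=grab("wrist","w1"); cv2.imwrite("pics/w1.png",p[:,:,::-1])
s,R,pp=tool(); print(pp,s['tool_rot'],s['time'],s['qpos'].round(3), s['contact_force'])
```

```text
[0.48021079 0.13780417 0.31077785] [ 3.14136602e+00 -3.66749369e-04  2.61840080e+00] 2.7 [ 0.126  0.241  1.433  0.     1.467 -0.922] [-0.64468282  0.10720706 -0.30776994]
```

View pics/w1.png

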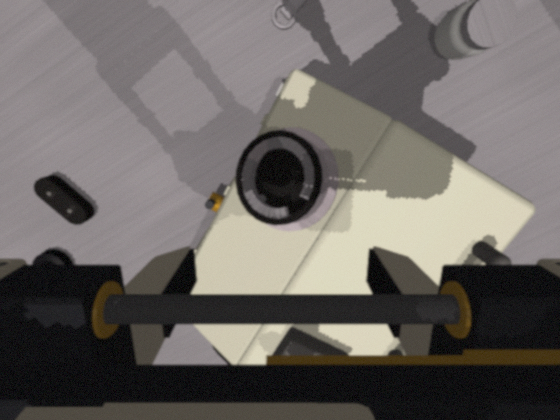

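The wrist view shows the neck's black seal ring, centred near (279,177) and about 45 px in radius, and the tank's slope/top edge from about (395,120) to (240,360). I'll fit both in an enlarged crop.

Run:
```python
from h import *
p,d,K,T=load("w1"); W=pts(d,K,T)
g=cv2.convertScaleAbs(p,alpha=2.2,beta=10); crop(g,225,335,122,232,5.4,"w1c")
sub=p[100:260,200:360].max(-1)
m=((W[...,2]>.14)&(p.max(-1)<75)&(d>0)&(d<.45)).astype(np.uint8)
m[:110]=0;m[245:]=0;m[:,:220]=0;m[:,345:]=0
cv2.imwrite("pics/m.png",m*255)
cs,_=cv2.findContours(m,cv2.RETR_EXTERNAL,cv2.CHAIN_APPROX_NONE); c=max(cs,key=cv2.contourArea); print(cv2.fitEllipse(c),len(c),cv2.boundingRect(c))
# slope/top planes from this view
for nm,poly in [("slope",[(235,235),(262,232),(300,235),(230,320),(215,300)]),("top",[(350,200),(400,130),(500,210),(420,250),(350,240)])]:
    mm=np.zeros(d.shape,np.uint8); cv2.fillPoly(mm,[np.array(poly)],1)
    from fit import plane
    n,cc=plane(W[(mm>0)&(d>0)]); print(nm,n.round(4),cc.round(4),np.degrees(np.arccos(n[2])),np.degrees(np.arctan2(n[1],n[0])))
# seal face points
az=np.radians(30.8-180); n=np.array([.5*np.cos(az),.5*np.sin(az),np.cos(np.pi/6)])
ys=[];
for a in range(0,360,30):
    u=279+41*np.cos(np.radians(a));v=177+42*np.sin(np.radians(a)); P=W[int(round(v)),int(round(u))]; ys.append(P); print(a,P.round(4),(P@n).round(4),p[int(round(v)),int(round(u))])
```

```text
((279.09197998046875, 176.8302764892578), (86.3557357788086, 93.26060485839844), 7.54049825668335) 257 (236, 130, 88, 94)
slope [0.9386 0.215  0.2697] [0.5141 0.0893 0.2008] 74.35537230857776 12.900950493215793
top [ 1.1e-03 -2.0e-04  1.0e+00] [0.5393 0.2416 0.1832] 0.06344734820280587 -9.942710127217097
0 [0.4746 0.179  0.1979] -0.0783 [17 17 13]
30 [0.4882 0.1668 0.199 ] -0.08 [19 20 21]
60 [0.4929 0.1495 0.2011] -0.0759 [36 32 32]
90 [0.4102 0.1784 0.467 ] 0.1826 [46 45 45]
120 [0.4798 0.1138 0.181 ] -0.0784 [53 49 51]
150 [0.4624 0.1072 0.1718] -0.0773 [22 20 23]
180 [0.444  0.1122 0.1645] -0.077 [26 25 24]
210 [0.4298 0.1262 0.1618] -0.0768 [14 17 17]
240 [0.4249 0.1457 0.1641] -0.0777 [16 15 16]
270 [0.4292 0.1654 0.1728] -0.077 [29 27 31]
300 [0.4418 0.1789 0.184 ] -0.0762 [23 19 20]
330 [0.458  0.1838 0.1922] -0.0773 [10  6  7]
```

View pics/w1c.png

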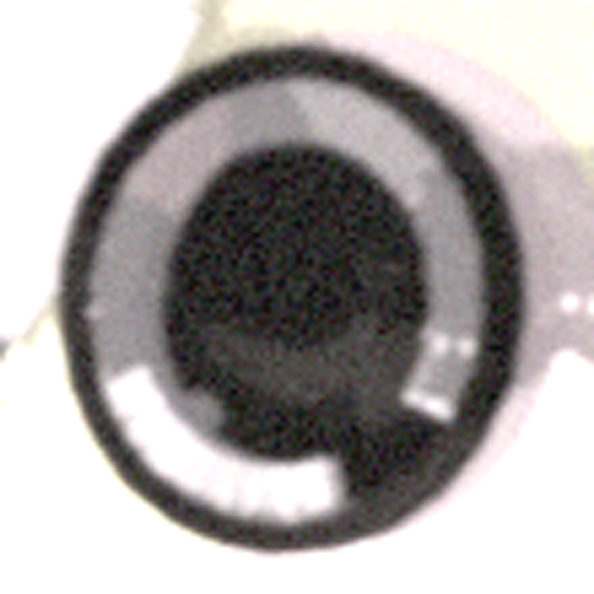

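```bash
cat > neck.py <<'E'
from h import *
from fit import plane
from scipy.optimize import least_squares
def axes(azd):
    a=np.radians(azd); x=np.array([np.cos(a)*np.cos(np.pi/6),np.sin(a)*np.cos(np.pi/6),.5]); y=np.array([-np.sin(a),np.cos(a),0]); return x,y,np.cross(x,y)
if __name__=="__main__":
    p,d,K,T=load("w1"); W=pts(d,K,T)
    (c0,c1),(a,b),ang=((279.1,176.8),(86.4,93.3),7.5)
    o=np.zeros(d.shape,np.uint8); cv2.ellipse(o,((c0,c1),(a-3,b-3),ang),1,-1); cv2.ellipse(o,((c0,c1),(a-9,b-9),ang),0,-1)
    q=W[(o>0)&(d>0)&(d<.45)]; n,c=plane(q); print("seal plane",n.round(4),"tilt",np.degrees(np.arccos(n[2])),"az",np.degrees(np.arctan2(n[1],n[0]))+180,c.round(4))
    x,y,z=axes(30.8); zz=np.median(q@z); print("z",zz)
    th=np.linspace(0,2*np.pi,120)
    m=((W[...,2]>.14)&(p.max(-1)<75)&(d>0)&(d<.45)).astype(np.uint8)
    m[:110]=0;m[245:]=0;m[:,:220]=0;m[:,345:]=0
    cs,_=cv2.findContours(m,cv2.RETR_EXTERNAL,cv2.CHAIN_APPROX_NONE); ct=max(cs,key=cv2.contourArea)[:,0,:].astype(float)
    def f(v):
        P=v[:3]+.0425*(np.cos(th)[:,None]*x+np.sin(th)[:,None]*y); uv=proj(P,K,T)
        from scipy.spatial import cKDTree
        return cKDTree(uv).query(ct)[0]
    def f2(v): # signed, in plane
        Ti=np.linalg.inv(T); O=Ti[:3,3]; r=np.stack([(ct[:,0]-K[0,2])/K[0,0],(ct[:,1]-K[1,2])/K[1,1],np.ones(len(ct))],-1)@Ti[:3,:3].T
        P=O+r*((zz-O@z)/(r@z))[:,None]; return np.hypot(P@x-v[0],P@y-v[1])-v[2]
    s=least_squares(f2,[.5,-.1,.0425],loss='soft_l1',f_scale=.0005); print(s.x,"rms",np.sqrt(np.mean(s.fun**2)))
    C=s.x[0]*x+s.x[1]*y+zz*z; print("neck origin",C.round(4))
    for az in [29,30.8,32.5]:
        xx,yy,_=axes(az)
        print(az,[proj(C-.004*z+.030*(np.cos(t)*xx+np.sin(t)*yy),K,T).round(1).tolist() for t in np.radians([-39,-20,-1,141,160,179])])
    print("crop px",[((proj(C-.004*z+.030*(np.cos(t)*x+np.sin(t)*y),K,T)-[225,122])*5.4).round(0).tolist() for t in np.radians([-39,-20,-1,141,160,179])])
E
python3 neck.py
```

```text
seal plane [-0.4268 -0.2574  0.8669] tilt 29.894395790375572 az 31.089309041898332 [0.4589 0.1444 0.1817]
z -0.07668829540689517
[ 0.4970065  -0.1100931   0.04196456] rms 0.000705043987797694
neck origin [0.459  0.1455 0.1821]
29 [[286.8, 209.5], [296.1, 204.6], [303.6, 196.6], [270.0, 145.9], [261.4, 151.3], [254.8, 159.4]]
30.8 [[287.8, 209.2], [296.9, 204.1], [304.1, 195.8], [269.1, 146.2], [260.7, 151.9], [254.3, 160.1]]
32.5 [[288.6, 208.9], [297.6, 203.5], [304.6, 195.0], [268.3, 146.5], [260.0, 152.4], [253.9, 160.9]]
crop px [[339.0, 471.0], [388.0, 443.0], [427.0, 399.0], [238.0, 131.0], [193.0, 161.0], [158.0, 206.0]]
```

Run:
```python
from h import *
go(down(13.5),np.array([.6235,-.259,.33]))
```

```text
turn shares [ 0.   -0.    5.41] shift after turn, shares [-8.386  0.934 -0.384] shift before turn [-6.448 -5.442 -0.388]
```

>>> jog_arm --plan '[[[0, 0, -0.2, 0, 0, 0.9, 1], [0, 0, -0.18, 0, 0, 0.9, 1], [0, 0, 0, 0, 0, 0.9, 1], [0, 0, 0, 0, 0, 0.9, 1], [0, 0, 0, 0, 0, 0.9, 1], [0, 0, 0, 0, 0, 0.91, 1], [-0.5, 0.06, 0, 0, 0, 0, 1], [-0.65, 0.07, 0, 0, 0, 0, 1], [-0.7, 0.08, 0, 0, 0, 0, 1], [-0.7, 0.08, 0, 0, 0, 0, 1], [-0.7, 0.08, 0, 0, 0, 0, 1], [-0.7, 0.08, 0, 0, 0, 0, 1], [-0.7, 0.08, 0, 0, 0, 0, 1], [-0.7, 0.08, 0, 0, 0, 0, 1], [-0.7, 0.08, 0, 0, 0, 0, 1], [-0.7, 0.08, 0.2, 0, 0, 0, 1], [-0.7, 0.08, 0.5, 0, 0, 0, 1], [-0.64, 0.08, 0.6, 0, 0, 0, 1], [0, 0, 0.6, 0, 0, 0, 1], [0, 0, 0.3, 0, 0, 0, 1]]]'

```text
time: 5.2
tool_pos: [0.6198, -0.2445, 0.2177]
tool_rot: [-3.139, -0.002, 1.806]
contact_force: [0.2, -0.3, -0.0]
opening: 0.0916
```

>>> jog_arm --plan '[[[0, 0, 0, 0, 0, 0, 1], [0, 0, 0, 0, 0, 0, 1]]]'

```text
time: 5.45
tool_pos: [0.6209, -0.2452, 0.2215]
tool_rot: [3.139, 0.002, 1.807]
contact_force: [0.1, -0.0, 0.6]
opening: 0.0919
```

Run:
```python
from h import *
p,d,K,T=grab("wrist","w2"); crop(cv2.convertScaleAbs(p,alpha=2,beta=10),150,410,60,360,2,"w2")
s,R,pp=tool(); print(pp,s['tool_rot'],s['time'],s['qpos'].round(3), s['contact_force'])
from fit import capfit; capfit("w2",(.6235,-.259))
```

```text
bash:   774 Killed                     python3 - <<'E'
from h import *
p,d,K,T=grab("wrist","w2"); crop(cv2.convertScaleAbs(p,alpha=2,beta=10),150,410,60,360,2,"w2")
s,R,pp=tool(); print(pp,s['tool_rot'],s['time'],s['qpos'].round(3), s['contact_force'])
from fit import capfit; capfit("w2",(.6235,-.259))
E
```

View pics/w2.png

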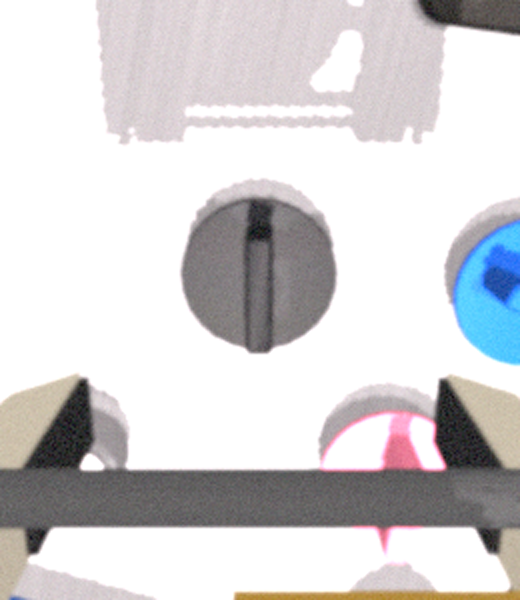

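The close crop shows the black cap with a bar, centred at about full-image (280,196), its bar upright in the picture and so in line with tool x. The blue look-alike is to the right and the pink one below right, so the choice is confirmed.

```bash
sed -i 's/u,s,vt=np.linalg.svd(B\[:,:2\]-B\[:,:2\].mean(0))/u,s,vt=np.linalg.svd(B[:,:2]-B[:,:2].mean(0),full_matrices=False)/' fit.py
python3 - <<'E'
from h import *
s,R,pp=tool(); print(pp,s['tool_rot'],s['time'],s['qpos'].round(3))
from fit import capfit; capfit("w2",(.6235,-.259))
E
```

```text
[ 0.62093869 -0.24534703  0.2216299 ] [3.13923257e+00 1.94491288e-03 1.80655291e+00] 5.5 [-0.491  0.615  1.089  0.     1.434 -0.727]
w2 n 28863 ztop [0.2335 0.3197 0.3281]
 bar rect ((618.2123413085938, -243.00131225585938), (91.2823257446289, 81.77899169921875), 51.44794464111328)
 mean [ 0.6166 -0.2224  0.3033] ang 14.886882863881565
 plate circle ((622.679443359375, -260.67486572265625), 43.720943450927734) z 0.02668529420964255
```

```bash
sed -i 's/(W\[...,2\]>.058)/(W[...,2]>.058)\&(W[...,2]<.09)/' fit.py
python3 - <<'E'
from h import *
from fit import capfit; capfit("w2",(.6235,-.259))
E
```

```text
w2 n 817 ztop [0.0641 0.0664 0.0677]
 bar rect ((622.8012084960938, -260.4308166503906), (13.39340591430664, 60.939571380615234), 13.829874992370605)
 mean [ 0.6226 -0.259   0.0662] ang -76.50510995311159
 plate circle ((622.679443359375, -260.67486572265625), 43.720943450927734) z 0.02668529420964255
```

Run:
```python
from h import *
go(down(13.6),np.array([.6228,-.2602,.034]))
```

```text
turn shares [ 0.02  0.01 -0.01] shift after turn, shares [-0.297 -0.034  3.753] shift before turn [-0.29  -0.042  3.753]
```

>>> jog_arm --plan '[[[-0.29, -0.04, 0, 0.02, 0.01, -0.01, 1], [0, 0, 0.4, 0, 0, 0, 1], [0, 0, 0.5, 0, 0, 0, 1], [0, 0, 0.5, 0, 0, 0, 1], [0, 0, 0.5, 0, 0, 0, 1], [0, 0, 0.5, 0, 0, 0, 1], [0, 0, 0.5, 0, 0, 0, 1], [0, 0, 0.4, 0, 0, 0, 1], [0, 0, 0.25, 0, 0, 0, 1], [0, 0, 0.2, 0, 0, 0, 1], [0, 0, 0, 0, 0, 0, 1], [0, 0, 0, 0, 0, 0, 1]]]'

```text
time: 7.0
tool_pos: [0.6216, -0.2603, 0.033]
tool_rot: [-3.14, -0.001, 1.807]
contact_force: [-0.2, 0.4, -0.4]
opening: 0.0915
```

>>> jog_arm --plan '[[[0, 0, 0, 0, 0, 0, 0.4], [0, 0, 0, 0, 0, 0, 0.15], [0, 0, 0, 0, 0, 0, 0.1], [0, 0, 0, 0, 0, 0, 0.05], [0, 0, 0, 0, 0, 0, 0], [0, 0, 0, 0, 0, 0, 0], [0, 0, 0, 0, 0, 0, 0], [0, 0, 0, 0, 0, 0, 0]]]' --squeeze 45

```text
time: 8.0
tool_pos: [0.6211, -0.26, 0.0322]
tool_rot: [-3.139, -0.002, 1.807]
contact_force: [2.5, 0.8, 1.2]
opening: 0.0162
```

Run:
```python
from h import *
s,R,pp=tool(); print(pp,s['tool_rot'],s['time'],s['qpos'].round(3),s['contact_force'],s['opening'])
p,d,K,T=grab("top","t3"); crop(p,300,440,110,250,4,"t3"); p,d,K,T=grab("wrist","w3");cv2.imwrite("pics/w3.png",p[...,::-1])
```

```text
[ 0.62109229 -0.26000007  0.03217803] [-3.13868581e+00 -1.58054725e-03  1.80731968e+00] 8.0 [-5.100e-01  7.970e-01  1.286e+00 -1.000e-03  1.062e+00 -7.460e-01] [2.45428437 0.75906834 1.1585134 ] 0.016217040773705543
```

View pics/w3.png

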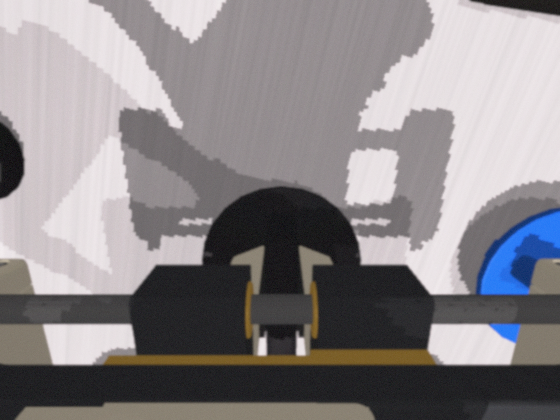

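```bash
cat >> neck.py <<'E'
N=np.array([.4592,.1453,.1822]); AZ=30.9
CH=np.array([-.001,0,-.0163]) # cap_handle in tool
def ntool(phi,h,off=(0,0),N=N,CH=None):
    CH=globals()['CH'] if CH is None else CH
    x,y,z=axes(AZ); a=np.radians(phi); yt=np.cos(a)*x+np.sin(a)*y; zt=-z
    R=Ro.from_matrix(np.stack([np.cross(yt,zt),yt,zt],-1))
    return R, N+off[0]*x+off[1]*y+h*z-R.apply(CH)
E
python3 - <<'E'
from neck import *
s,R,pp=tool(); p0=np.array([pp[0],pp[1],.32])
R1,p1=ntool(70,.080); print(p1,R1.as_matrix().round(3))
go(R1,p1,R,p0)
E
```

```text
[0.4309967  0.12881927 0.23689597] [[-0.874 -0.228  0.429]
 [-0.124  0.958  0.257]
 [-0.47   0.171 -0.866]]
turn shares [-3.45 -1.73 -9.91] shift after turn, shares [3.136 8.037 1.805] shift before turn [ 8.448 -1.87   1.68 ]
```

>>> jog_arm --plan '[[[0, 0, -0.2, 0, 0, 0, 0], [0, 0, -0.6, 0, 0, 0, 0], [0, 0, -0.8, 0, 0, 0, 0], [0, 0, -0.8, 0, 0, 0, 0], [0, 0, -0.8, 0, 0, 0, 0], [0, 0, -0.8, 0, 0, 0, 0], [0, 0, -0.8, 0, 0, 0, 0], [0, 0, -0.6, 0, 0, 0, 0], [0, 0, -0.3, 0, 0, 0, 0], [0, 0, 0, 0, 0, 0, 0]]]'

```text
time: 9.35
tool_pos: [0.6222, -0.2604, 0.319]
tool_rot: [-3.141, 0.001, 1.807]
contact_force: [-0.5, -0.3, -0.1]
opening: 0.0135
```

>>> jog_arm --plan '[[[0, 0, 0, -0.28, -0.14, -0.8, 0], [0, 0, 0, -0.28, -0.14, -0.8, 0], [0, 0, 0, -0.28, -0.14, -0.8, 0], [0, 0, 0, -0.28, -0.14, -0.8, 0], [0, 0, 0, -0.28, -0.14, -0.8, 0], [0, 0, 0, -0.28, -0.14, -0.8, 0], [0, 0, 0, -0.28, -0.14, -0.8, 0], [0, 0, 0, -0.28, -0.14, -0.8, 0], [0, 0, 0, -0.28, -0.14, -0.8, 0], [0, 0, 0, -0.28, -0.14, -0.8, 0], [0, 0, 0, -0.28, -0.14, -0.8, 0], [0, 0, 0, -0.28, -0.14, -0.8, 0], [0, 0, 0, 0, 0, 0, 0], [0, 0, 0, 0, 0, 0, 0]]]'

```text
time: 11.1
tool_pos: [0.6218, -0.2601, 0.3167]
tool_rot: [2.938, 0.472, -3.053]
contact_force: [0.4, 0.4, -1.4]
opening: 0.0138
```

Run:
```python
from neck import *
s,R,pp=tool(); print(pp,s['time'],s['qpos'].round(3),s['contact_force'],s['opening'])
R1,p1=ntool(70,.095); go(R1,p1)
grab("wrist","w4"); p=load("w4")[0]; cv2.imwrite("pics/w4.png",p[...,::-1])
```

```text
[ 0.62180557 -0.26007115  0.31668925] 11.1 [-0.735  0.437  1.242  0.5    1.32  -2.535] [ 0.42480173  0.35644721 -1.35411763] 0.01383626853548965
turn shares [-0.1  -0.05 -0.33] shift after turn, shares [3.117 8.053 1.442] shift before turn [3.501 7.912 1.341]
```

View pics/w4.png

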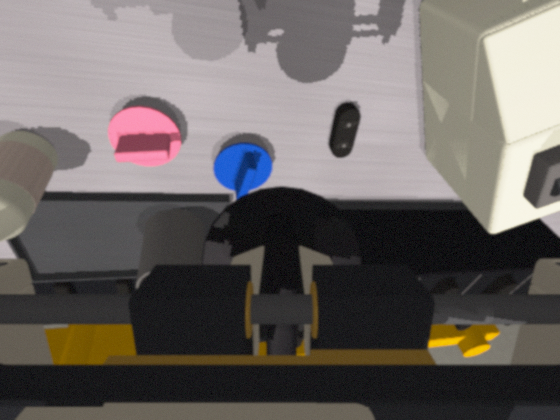

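>>> jog_arm --plan '[[[0, 0.2, 0, -0.1, -0.05, -0.33, 0], [0.22, 0.5, 0, 0, 0, 0, 0], [0.22, 0.55, 0, 0, 0, 0, 0], [0.22, 0.55, 0.1, 0, 0, 0, 0], [0.22, 0.55, 0.1, 0, 0, 0, 0], [0.22, 0.55, 0.1, 0, 0, 0, 0], [0.22, 0.55, 0.1, 0, 0, 0, 0], [0.22, 0.55, 0.1, 0, 0, 0, 0], [0.22, 0.55, 0.1, 0, 0, 0, 0], [0.22, 0.55, 0.1, 0, 0, 0, 0], [0.22, 0.55, 0.1, 0, 0, 0, 0], [0.22, 0.55, 0.1, 0, 0, 0, 0], [0.22, 0.55, 0.1, 0, 0, 0, 0], [0.22, 0.55, 0.1, 0, 0, 0, 0], [0.22, 0.5, 0.2, 0, 0, 0, 0], [0.03, 0.2, 0.14, 0, 0, 0, 0], [0, 0, 0, 0, 0, 0, 0], [0, 0, 0, 0, 0, 0, 0]]]'

```text
time: 13.4
tool_pos: [0.4257, 0.1217, 0.2498]
tool_rot: [2.949, 0.492, -2.997]
contact_force: [0.6, -0.1, -1.9]
opening: 0.014
```

Run:
```python
from neck import *
s,R,pp=tool(); print(pp,s['time'],s['qpos'].round(3),s['contact_force'],s['opening'])
R1,p1=ntool(70,.095); go(R1,p1)
for c in ["wrist","top","scene"]: grab(c,c+"5"); p=load(c+"5")[0]; cv2.imwrite(f"pics/{c}5.png",p[...,::-1])
p=load("wrist5")[0]; crop(cv2.convertScaleAbs(p,alpha=2,beta=10),120,440,60,340,2,"w5c")
p=load("scene5")[0]; crop(cv2.convertScaleAbs(p,alpha=1.5,beta=10),240,400,100,250,4,"s5c")
```

```text
[0.42570087 0.12172395 0.24984877] 13.4 [-0.127 -0.086  2.092  0.463  0.763 -2.168] [ 0.55131542 -0.05156155 -1.89022422] 0.014000198814307332
turn shares [-0.    0.01  0.02] shift after turn, shares [0.011 0.068 0.006] shift before turn [0.011 0.068 0.006]
```

View pics/w5c.png

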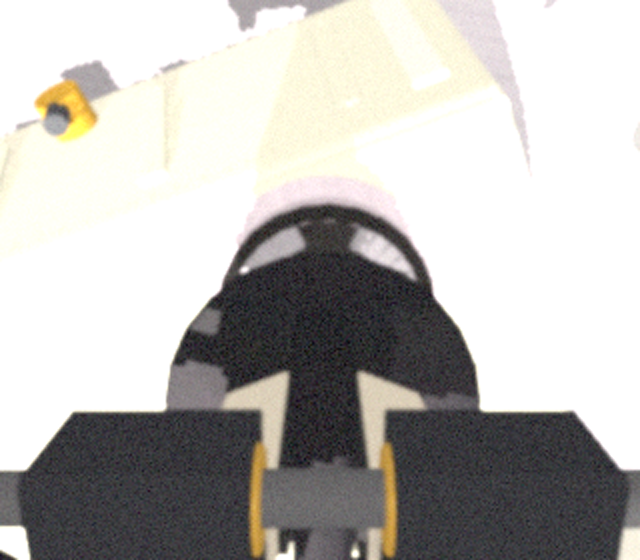

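View pics/s5c.png

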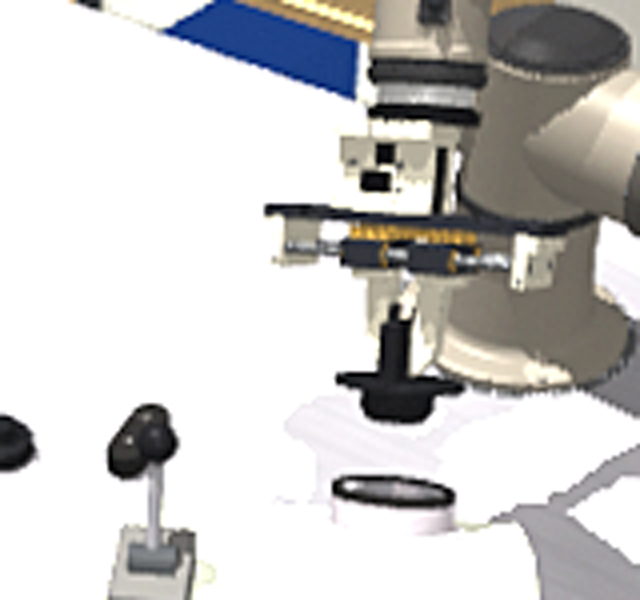

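Run:
```python
from neck import *
p,d,K,T=load("wrist5"); x,y,z=axes(AZ); g=cv2.resize(cv2.convertScaleAbs(p,alpha=2,beta=10)[140:260,200:360,::-1],None,fx=5,fy=5,interpolation=cv2.INTER_CUBIC)
th=np.linspace(0,2*np.pi,200)
def dr(P,col):
    uv=(proj(P,K,T)-[200,140]+.5)*5; cv2.polylines(g,[uv.round().astype(np.int32)],True,col,1)
dr(N+.0425*(np.cos(th)[:,None]*x+np.sin(th)[:,None]*y),(0,0,255))
for t in np.radians([141,179]):
    dr(np.array([N-.004*z+r*(np.cos(t)*x+np.sin(t)*y) for r in (.027,.034)]),(0,255,0))
s,R,pp=tool()
C=lambda h:pp+R.apply(CH+[0,0,h])
for h in (.020,): 
    a,b=R.as_matrix()[:,0],R.as_matrix()[:,1]
    dr(C(h)+.044*(np.cos(th)[:,None]*a+np.sin(th)[:,None]*b),(255,0,0))
cv2.imwrite("pics/ov5.png",g)
```

```text
(no output)
```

View pics/ov5.png

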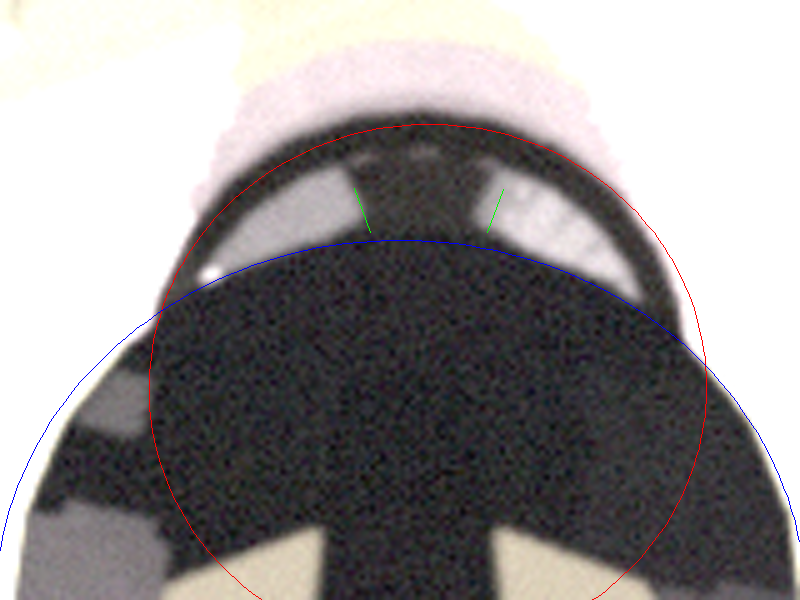

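```bash
cat > seal.py <<'E'
from neck import *
def sealfit(tag,angs,N0=N,rad=.0425,h=0.,verbose=True):
    p,d,K,T=load(tag); x,y,z=axes(AZ); g=cv2.GaussianBlur(p.astype(np.float32).mean(-1),(0,0),.7)
    Ti=np.linalg.inv(T); O=Ti[:3,3]; pl=(N0+h*z)@z; E=[]
    c=proj(N0+h*z,K,T)
    for a in np.radians(angs):
        e=proj(N0+h*z+rad*(np.cos(a)*x+np.sin(a)*y),K,T); u=(e-c); L=np.linalg.norm(u); u/=L
        t=np.arange(L-7,L+7,.1); q=c+t[:,None]*u
        v=cv2.remap(g,q[:,0].astype(np.float32)[None],q[:,1].astype(np.float32)[None],cv2.INTER_LINEAR)[0]
        k=np.argmax(np.gradient(v)); E.append(c+t[k]*u)
    E=np.array(E); r=np.stack([(E[:,0]-K[0,2])/K[0,0],(E[:,1]-K[1,2])/K[1,1],np.ones(len(E))],-1)@Ti[:3,:3].T
    P=O+r*((pl-O@z)/(r@z))[:,None]; X,Y=P@x,P@y
    s=least_squares(lambda v:np.hypot(X-v[0],Y-v[1])-rad,[N0@x,N0@y],loss='soft_l1',f_scale=.0005)
    s3=least_squares(lambda v:np.hypot(X-v[0],Y-v[1])-v[2],[N0@x,N0@y,rad],loss='soft_l1',f_scale=.0005)
    print(tag,"dx,dy mm",((s.x-[N0@x,N0@y])*1e3).round(2),"rms",(1e3*np.sqrt(np.mean(s.fun**2))).round(2),"free r:",((s3.x[:2]-[N0@x,N0@y])*1e3).round(2),s3.x[2].round(4))
    return s.x
if __name__=="__main__":
    sealfit("wrist5",range(115,216,5)); sealfit("w1",range(0,360,10)); sealfit("top0",range(0,360,10)); sealfit("scene0",range(0,360,10))
E
python3 seal.py
```

```text
wrist5 dx,dy mm [-1.95 -0.72] rms 0.27 free r: [-3.4  -0.31] 0.0412
w1 dx,dy mm [-0.28 -0.47] rms 1.19 free r: [-0.33 -0.49] 0.0421
top0 dx,dy mm [ 0.71 -1.11] rms 8.68 free r: [ 0.72 -1.11] 0.0425
scene0 dx,dy mm [ 5.39 -2.33] rms 13.94 free r: [ 3.77 -3.39] 0.0494
```

```bash
cat >> neck.py <<'E'
_x,_y,_z=axes(AZ); N=N-.0012*_x-.0006*_y
E
python3 - <<'E'
from neck import *
s,R,pp=tool(); print(pp); R1,p1=ntool(70,.052); go(R1,p1)
E
```

```text
[0.42582073 0.12134994 0.24968281]
turn shares [-0.01  0.01  0.01] shift after turn, shares [0.011 0.076 0.864] shift before turn [0.013 0.077 0.864]
```

>>> jog_arm --plan '[[[0.01, 0.07, 0.1, 0, 0, 0, 0], [0, 0, 0.2, 0, 0, 0, 0], [0, 0, 0.2, 0, 0, 0, 0], [0, 0, 0.2, 0, 0, 0, 0], [0, 0, 0.16, 0, 0, 0, 0], [0, 0, 0, 0, 0, 0, 0], [0, 0, 0, 0, 0, 0, 0]]]'

```text
time: 14.42
tool_pos: [0.4428, 0.1362, 0.2126]
tool_rot: [2.948, 0.491, -2.997]
contact_force: [1.0, 0.6, -1.3]
opening: 0.0139
```

Run:
```python
from neck import *
s,R,pp=tool(); print(pp,s['time'],s['contact_force'].round(2),s['opening'])
R1,p1=ntool(70,.052); go(R1,p1)
p,d,K,T=grab("wrist","wrist6"); crop(cv2.convertScaleAbs(p,alpha=2,beta=10),180,380,130,280,4,"w6c")
p,d,K,T=grab("scene","scene6"); crop(cv2.convertScaleAbs(p,alpha=1.5,beta=10),290,380,150,240,6,"s6c")
from seal import sealfit; sealfit("wrist6",range(115,206,5))
```

```text
[0.44280319 0.13617179 0.21261941] 14.425 [ 1.04  0.58 -1.29] 0.013936664374142687
turn shares [-0.    0.01  0.02] shift after turn, shares [-0.003 -0.004  0.   ] shift before turn [-0.003 -0.004  0.   ]
wrist6 dx,dy mm [-1.07 -0.25] rms 0.24 free r: [-2.02  0.1 ] 0.0416
```

View pics/w6c.png

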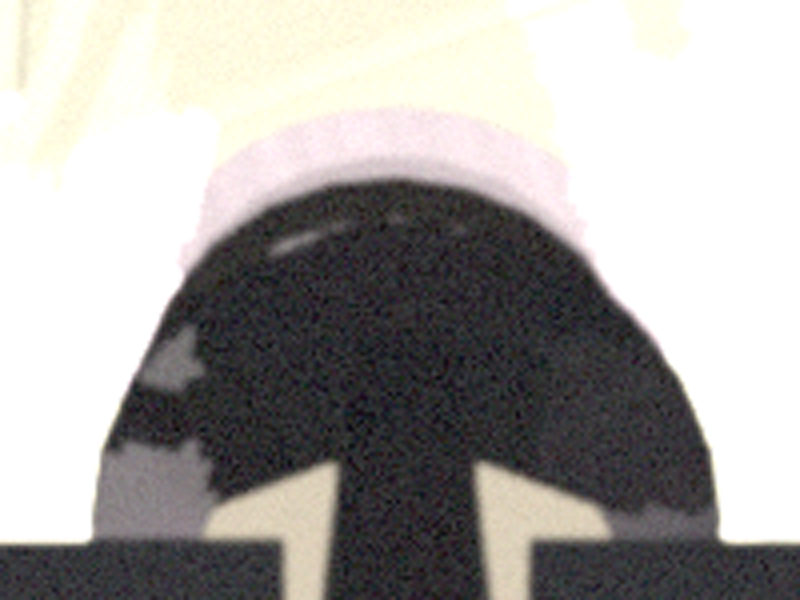

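View pics/s6c.png

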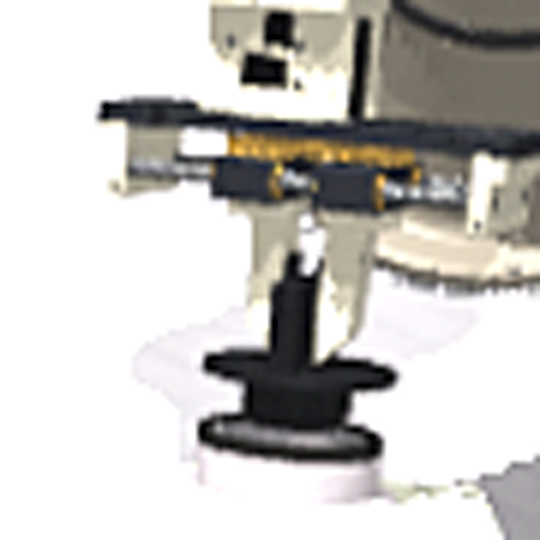

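Run:
```python
from neck import *
for tag,rows in [("wrist6",range(178,262,4)),("wrist5",range(165,250,4))]:
    p,d,K,T=load(tag); g=cv2.GaussianBlur(p.astype(np.float32).mean(-1),(0,0),.7)
    for r in rows:
        row=g[r]; th=50
        k=np.where(row[180:390]<th)[0]+180
        # outermost dark run containing 281
        l=281
        while row[l-1]<th or row[l-4]<th: l-=1
        q=281
        while row[q+1]<th or row[q+4]<th: q+=1
        print(tag,r,l,q,(l+q)/2)
```

```text
wrist6 178 257 298 277.5
wrist6 182 246 308 277.0
wrist6 186 240 314 277.0
wrist6 190 255 320 287.5
wrist6 194 231 324 277.5
wrist6 198 228 327 277.5
wrist6 202 225 330 277.5
wrist6 206 223 333 278.0
wrist6 210 221 337 279.0
wrist6 214 219 341 280.0
wrist6 218 226 344 285.0
wrist6 222 229 346 287.5
wrist6 226 213 349 281.0
wrist6 230 211 351 281.0
wrist6 234 210 352 281.0
wrist6 238 208 354 281.0
wrist6 242 217 356 286.5
wrist6 246 264 298 281.0
wrist6 250 265 298 281.5
wrist6 254 264 298 281.0
wrist6 258 264 299 281.5
wrist5 165 266 300 283.0
wrist5 169 256 310 283.0
wrist5 173 251 315 283.0
wrist5 177 271 296 283.5
wrist5 181 273 294 283.5
wrist5 185 270 295 282.5
wrist5 189 260 302 281.0
wrist5 193 249 311 280.0
wrist5 197 234 321 277.5
wrist5 201 232 334 283.0
wrist5 205 231 335 283.0
wrist5 209 226 336 281.0
wrist5 213 223 339 281.0
wrist5 217 229 342 285.5
wrist5 221 228 345 286.5
wrist5 225 227 348 287.5
wrist5 229 212 350 281.0
wrist5 233 210 352 281.0
wrist5 237 208 354 281.0
wrist5 241 207 355 281.0
wrist5 245 230 356 293.0
wrist5 249 265 298 281.5
```

>>> jog_arm --plan '[[[0.01, -0.04, 0, 0, 0, 0, 0], [0, 0, 0.06, 0, 0, 0, 0], [0, 0, 0.06, 0, 0, 0, 0], [0, 0, 0.06, 0, 0, 0, 0], [0, 0, 0.06, 0, 0, 0, 0], [0, 0, 0, 0, 0, 0, 0]]]'

```text
time: 15.28
tool_pos: [0.4479, 0.1374, 0.2012]
tool_rot: [2.948, 0.49, -2.997]
contact_force: [-0.3, -0.0, -0.4]
opening: 0.014
```

```bash
cat > st.py <<'E'
from neck import *
def st():
    s,R,pp=tool(); x,y,z=axes(AZ); q=pp+R.apply(CH)-N
    F=R.inv().apply(s['contact_force']); M=R.inv().apply(s['torque'])
    yt=R.as_matrix()[:,1]
    print("t",round(s['time'],2),"handle rel N mm x,y,h",(1e3*np.array([q@x,q@y,q@z])).round(1),"phi",np.degrees(np.arctan2(yt@y,yt@x)).round(1),"tiltdeg",np.degrees(np.arccos(-R.as_matrix()[:,2]@z)).round(2),"F tool",F.round(1),"M",M.round(2),"open",round(s['opening'],4),"q",s['qpos'].round(2))
st()
E
python3 st.py
python3 - <<'E'
from h import *
p,d,K,T=grab("wrist","w7"); crop(cv2.convertScaleAbs(p,alpha=2,beta=10),180,380,130,280,4,"w7c")
p,d,K,T=grab("scene","s7"); crop(cv2.convertScaleAbs(p,alpha=1.5,beta=10),290,380,150,240,6,"s7c")
E
```

```text
t 15.28 handle rel N mm x,y,h [-0.3 -0.7 39.7] phi 70.2 tiltdeg 0.04 F tool [ 0.4 -0.1  0.2] M [0.11 0.47 0.02] open 0.014 q [-0.07  0.04  2.13  0.53  0.6  -2.22]
```

View pics/w7c.png

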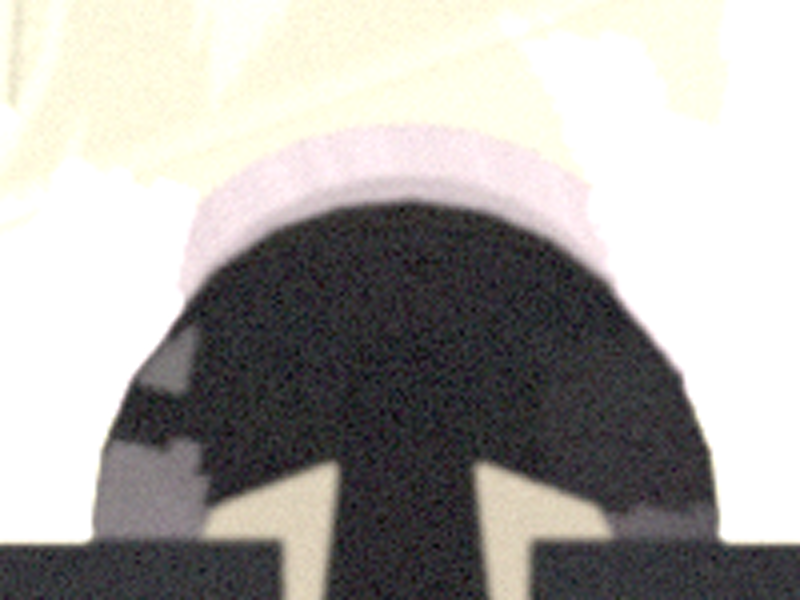

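View pics/s7c.png

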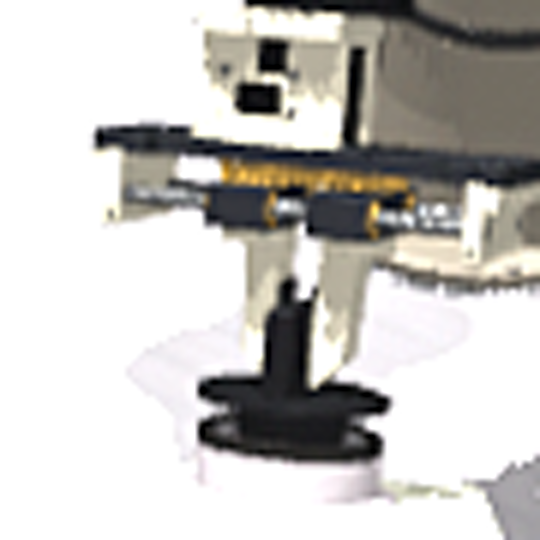

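>>> jog_arm --plan '[[[0, 0, 0.04, 0, 0, 0, 0], [0, 0, 0.04, 0, 0, 0, 0], [0, 0, 0.04, 0, 0, 0, 0], [0, 0, 0.04, 0, 0, 0, 0], [0, 0, 0.02, 0, 0, 0, 0], [0, 0, 0, 0, 0, 0, 0]]]'

```text
time: 16.12
tool_pos: [0.4518, 0.1396, 0.1937]
tool_rot: [2.948, 0.491, -2.997]
contact_force: [0.6, -0.7, -1.6]
opening: 0.0139
```

```bash
python3 st.py
```

```text
t 16.12 handle rel N mm x,y,h [-0.2 -0.8 30.9] phi 70.2 tiltdeg 0.06 F tool [ 0.3 -1.   1.5] M [ 0.07  0.46 -0.01] open 0.0139 q [-0.06  0.06  2.13  0.55  0.57 -2.23]
```

>>> jog_arm --plan '[[[0, 0, 0.03, 0, 0, 0, 0], [0, 0, 0.03, 0, 0, 0, 0], [0, 0, 0.03, 0, 0, 0, 0], [0, 0, 0, 0, 0, 0, 0]]]'

```text
time: 16.62
tool_pos: [0.4538, 0.1407, 0.1899]
tool_rot: [2.949, 0.491, -2.997]
contact_force: [-2.0, -1.0, 0.5]
opening: 0.014
```

```bash
python3 st.py
```

```text
t 16.62 handle rel N mm x,y,h [-0.1 -0.9 26.5] phi 70.2 tiltdeg 0.08 F tool [ 1.7 -0.4 -1.6] M [0.07 0.56 0.03] open 0.014 q [-0.05  0.07  2.14  0.56  0.56 -2.24]
```

>>> jog_arm --plan '[[[0, 0, 0.02, 0, 0, 0, 0], [0, 0, 0.02, 0, 0, 0, 0], [0, 0, 0, 0, 0, 0, 0]]]'

```text
time: 17.0
tool_pos: [0.4546, 0.1412, 0.1883]
tool_rot: [2.949, 0.491, -2.997]
contact_force: [-4.4, -2.5, 5.3]
opening: 0.0136
```

```bash
python3 st.py;python3 - <<'E'
from h import *
p,d,K,T=grab("wrist","w8"); crop(cv2.convertScaleAbs(p,alpha=2,beta=10),180,380,130,280,4,"w8c")
p,d,K,T=grab("scene","s8"); crop(cv2.convertScaleAbs(p,alpha=1.5,beta=10),290,380,150,240,6,"s8c")
E
```

```text
t 17.0 handle rel N mm x,y,h [-0.1 -0.8 24.6] phi 70.2 tiltdeg 0.08 F tool [ 1.6 -0.5 -7.2] M [ 0.16  0.72 -0.03] open 0.0136 q [-0.05  0.07  2.14  0.56  0.55 -2.24]
```

View pics/s8c.png

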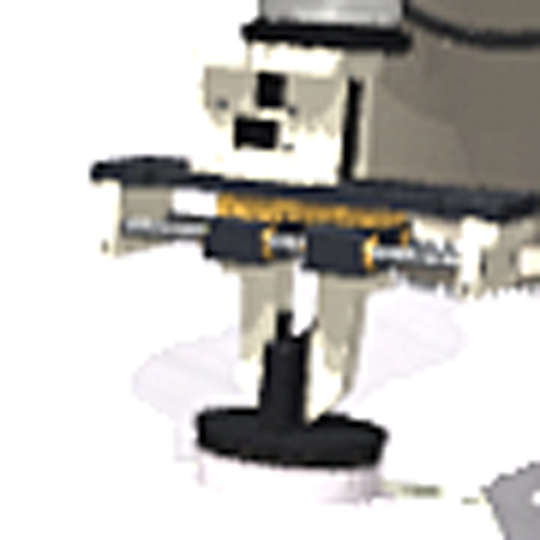

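>>> jog_arm --plan '[[[0, 0, 0, 0, 0, 0.6, 0], [0, 0, 0, 0, 0, 0.6, 0], [0, 0, 0, 0, 0, 0.6, 0], [0, 0, 0, 0, 0, 0.6, 0], [0, 0, 0, 0, 0, 0, 0]]]'

```text
time: 17.73
tool_pos: [0.4549, 0.1413, 0.1886]
tool_rot: [2.782, 0.392, 2.901]
contact_force: [-3.7, -2.2, 6.1]
opening: 0.014
```

```bash
python3 st.py
```

```text
t 17.73 handle rel N mm x,y,h [ 0.2 -1.3 24.7] phi 49.5 tiltdeg 0.13 F tool [ 0.5 -0.4 -7.4] M [0.25 0.56 0.03] open 0.014 q [-0.05  0.07  2.14  0.56  0.55 -1.88]
```

Twisting freely at about 7 N of press. I'll continue.

>>> jog_arm --plan '[[[0, 0, 0, 0, 0, 0.5, 0], [0, 0, 0, 0, 0, 0.5, 0], [0, 0, 0, 0, 0, 0.5, 0], [0, 0, 0, 0, 0, 0.5, 0], [0, 0, 0, 0, 0, 0, 0]]]'

```text
time: 18.35
tool_pos: [0.4549, 0.1413, 0.1886]
tool_rot: [2.686, 0.273, 2.61]
contact_force: [-2.1, -2.1, 5.0]
opening: 0.0139
```

```bash
python3 st.py
```

```text
t 18.35 handle rel N mm x,y,h [-0.1 -1.5 24.7] phi 32.3 tiltdeg 0.13 F tool [-0.7 -0.4 -5.8] M [ 0.36  0.38 -0.01] open 0.0139 q [-0.05  0.07  2.14  0.56  0.55 -1.58]
```

>>> jog_arm --plan '[[[0, 0, 0, 0, 0, 0.5, 0], [0, 0, 0, 0, 0, 0.5, 0], [0, 0, 0, 0, 0, 0.5, 0], [0, 0, 0, 0, 0, 0.5, 0], [0, 0, 0, 0, 0, 0, 0]]]'

```text
time: 18.98
tool_pos: [0.455, 0.1413, 0.1886]
tool_rot: [2.631, 0.132, 2.339]
contact_force: [-3.7, -1.8, 5.2]
opening: 0.0137
```

```bash
python3 st.py
```

```text
t 18.98 handle rel N mm x,y,h [-0.3 -1.6 24.7] phi 15.1 tiltdeg 0.14 F tool [ 0.6 -0.8 -6.6] M [ 0.47  0.24 -0.  ] open 0.0137 q [-0.05  0.07  2.14  0.56  0.55 -1.28]
```

>>> jog_arm --plan '[[[0, 0, 0, 0, 0, 0.5, 0], [0, 0, 0, 0, 0, 0.5, 0], [0, 0, 0, 0, 0, 0.4, 0], [0, 0, 0, 0, 0, 0.35, 0], [0, 0, 0, 0, 0, 0, 0], [0, 0, 0, 0, 0, 0, 0]]]'

```text
time: 19.73
tool_pos: [0.4553, 0.1413, 0.1888]
tool_rot: [2.615, 0.003, 2.111]
contact_force: [-2.7, -0.3, 4.3]
opening: 0.0132
```

```bash
python3 st.py;python3 - <<'E'
from h import *
p,d,K,T=grab("wrist","w9"); crop(cv2.convertScaleAbs(p,alpha=2,beta=10),150,410,100,300,3,"w9c")
p,d,K,T=grab("scene","s9"); crop(cv2.convertScaleAbs(p,alpha=1.5,beta=10),260,380,120,240,5,"s9c")
E
```

```text
t 19.73 handle rel N mm x,y,h [-0.2 -1.8 24.8] phi 0.1 tiltdeg 0.18 F tool [ 1.1  0.  -5. ] M [ 0.26  0.1  -0.11] open 0.0132 q [-0.05  0.07  2.14  0.56  0.55 -1.02]
```

View pics/w9c.png

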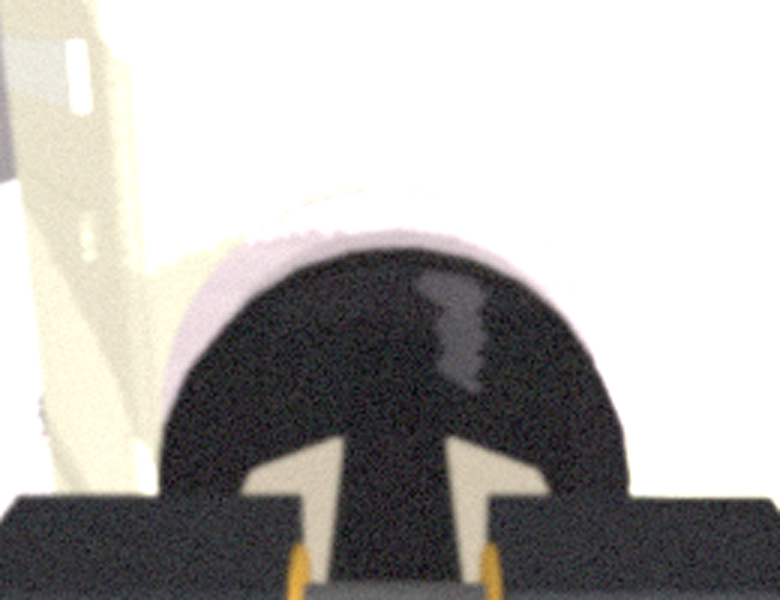

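View pics/s9c.png

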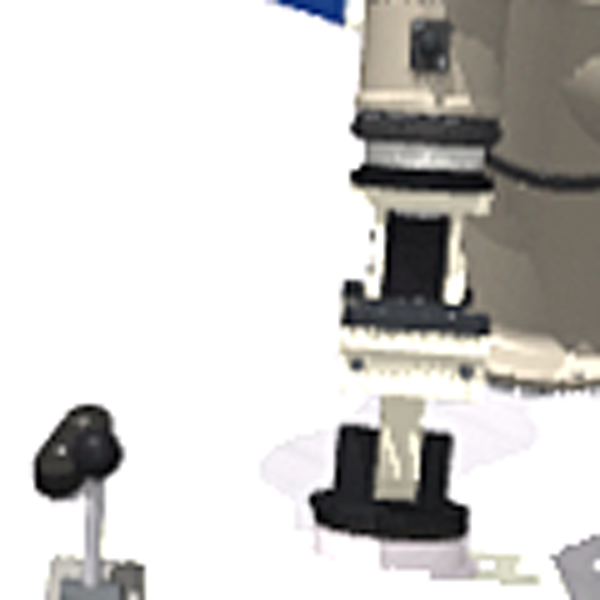

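>>> jog_arm --plan '[[[0, 0, 0, 0, 0, 0.15, 0], [0, 0, -0.02, 0, 0, 0, 0], [0, 0, -0.02, 0, 0, 0, 0], [0, 0, 0, 0, 0, 0, 0]]]'

```text
time: 20.32
tool_pos: [0.4553, 0.141, 0.1897]
tool_rot: [2.616, -0.009, 2.091]
contact_force: [16.7, 10.3, -16.3]
opening: 0.0136
```

```bash
python3 st.py
```

```text
t 20.32 handle rel N mm x,y,h [ 0.1 -2.  25.5] phi -1.2 tiltdeg 0.16 F tool [ 0.5  8.8 23.9] M [-1.35  0.32 -0.24] open 0.0136 q [-0.05  0.07  2.13  0.56  0.56 -0.99]
```

Pulling out is resisted at about 24 N with less than 1 mm of travel, so the lugs hold. I'll relax, release and look.

>>> jog_arm --plan '[[[0, 0, 0.025, 0, 0, 0, 0], [0, 0, 0, 0, 0, 0, 0], [0, 0, 0, 0, 0, 0, 0.5], [0, 0, 0, 0, 0, 0, 0.5], [0, 0, 0, 0, 0, 0, 0.5], [0, 0, 0, 0, 0, 0, 0.5], [0, 0, -0.3, 0, 0, 0, 0.5], [0, 0, -0.5, 0, 0, 0, 0.5], [0, 0, -0.5, 0, 0, 0, 0.5], [0, 0, -0.5, 0, 0, 0, 0.5], [0, 0, -0.3, 0, 0, 0, 0.5], [0, 0, 0, 0, 0, 0, 0.5]]]'

```text
time: 21.82
tool_pos: [0.4093, 0.1139, 0.2806]
tool_rot: [2.615, -0.008, 2.091]
contact_force: [0.6, 0.6, 0.9]
opening: 0.0458
```

```bash
python3 st.py;python3 - <<'E'
from neck import *
p,d,K,T=grab("wrist","w10"); W=pts(d,K,T); crop(cv2.convertScaleAbs(p,alpha=2,beta=10),150,410,60,300,3,"w10c")
x,y,z=axes(AZ); Q=(W-N)@np.stack([x,y,z],-1)
m=(d>0)&(np.hypot(Q[...,0],Q[...,1])<.06)&(Q[...,2]>.03)&(Q[...,2]<.055)
B=Q[m]; print("bar",len(B),cv2.minAreaRect((B[:,:2]*1e3).astype(np.float32)),"top h",np.percentile(B[:,2],[50,90]).round(4))
v=np.linalg.svd(B[:,:2]-B[:,:2].mean(0),full_matrices=False)[2][0]; print("bar angle in neck xy",np.degrees(np.arctan2(v[1],v[0])))
m=(d>0)&(np.hypot(Q[...,0],Q[...,1])<.04)&(abs(Q[...,2]-.006)<.008); print("plate top h",np.median(Q[m][:,2]))
from fit import plane
n,c=plane(W[m]); print("plate tilt vs neck",np.degrees(np.arccos(n@z)))
E
```

```text
t 21.82 handle rel N mm x,y,h [ -0.7  -1.7 131. ] phi -1.2 tiltdeg 0.22 F tool [ 0.2  1.2 -0.4] M [ 0.36 -0.03  0.03] open 0.0458 q [-0.16 -0.16  2.06  0.44  0.87 -0.9 ]
bar 1483 ((-0.7483334541320801, -1.8866920471191406), (61.149200439453125, 13.665757179260254), 89.06095886230469) top h [0.0436 0.0445]
bar angle in neck xy -90.5825464642046
plate top h 0.003907563507574139
plate tilt vs neck 0.12235423256242928
```

View pics/w10c.png

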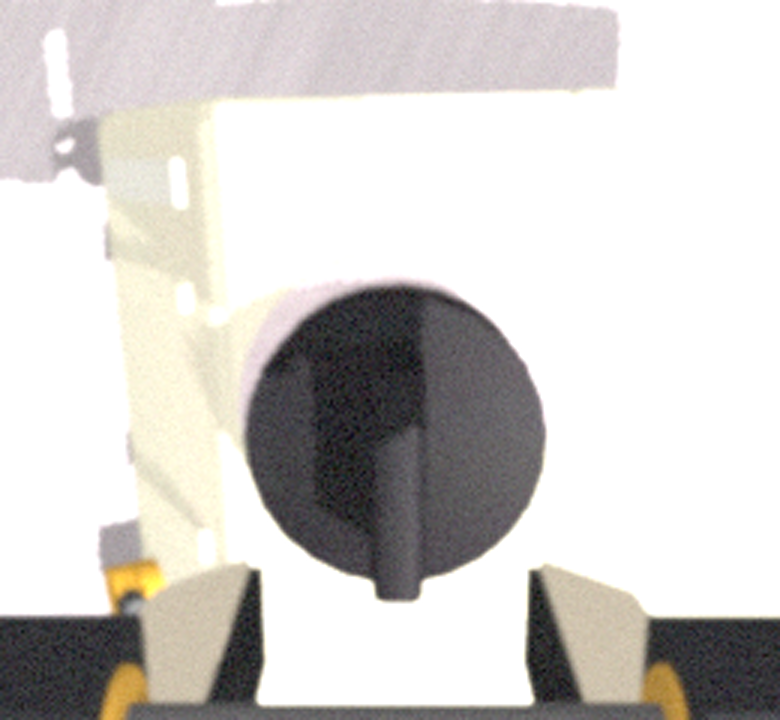

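Run:
```python
from neck import *
a=np.radians(30.9); b=np.array([np.cos(a),np.sin(a),0]); t=np.array([-np.sin(a),np.cos(a),0])
for tag in ["top0","scene0"]:
    p,d,K,T=load(tag); W=pts(d,K,T)
    m=(d>0)&(np.hypot(W[...,0]-.62,W[...,1]-.063)<.045)&(W[...,2]>.26)&(W[...,2]<.31); X=W[m]
    s=least_squares(lambda v:np.linalg.norm(X-v,axis=1)-.013,[.62,.063,.28],loss='soft_l1',f_scale=.001); print(tag,len(X),"ball",s.x.round(4),np.abs(s.fun).mean())
    # housing
    m=(d>0)&(np.hypot(W[...,0]-.63,W[...,1]-.07)<.07)&(abs(W[...,2]-.21)<.006)&(p.max(-1)<140); X=W[m]
    r=cv2.minAreaRect((X[:,:2]*1e3).astype(np.float32)); print(" housing",r,"z",np.median(X[:,2]))
    print("  ball-house along back, width:",(s.x[:2]-np.array(r[0])/1e3)@b[:2],(s.x[:2]-np.array(r[0])/1e3)@t[:2])
s,R,pp=tool()
print(pp, "retreat pose up");
```

```text
top0 112 ball [0.6159 0.064  0.2811] 0.0008344003698756411
 housing ((639.1883544921875, 78.74884033203125), (69.19248962402344, 49.25592803955078), 30.61263084411621) z 0.20941037900546022
  ball-house along back, width: -0.027520968547555792 -0.0006708705342684705
scene0 108 ball [0.6183 0.0635 0.2816] 0.0018759864613671926
 housing ((643.1280517578125, 78.92930603027344), (74.02207946777344, 49.47271728515625), 31.32645034790039) z 0.21073330250939282
  ball-house along back, width: -0.02927710622375054 -0.000486063664010842
[0.40915855 0.11401798 0.27973949] retreat pose up
```

Run:
```python
from neck import *
s,R,pp=tool(); up=np.array([pp[0],pp[1],.38])
print("up in tool shares",(R.inv().apply(up-pp)/.05).round(3))
R1=down(-59.1); go(R1,np.array([.576,.039,.36]),R,up)
```

```text
up in tool shares [ 0.018  1.005 -1.735]
turn shares [ 2.72 -2.76 10.07] shift after turn, shares [2.093 3.001 0.4  ] shift before turn [-2.965  1.671  1.4  ]
```

>>> jog_arm --plan '[[[0, 0.25, -0.43, 0, 0, 0, 0.5], [0, 0.25, -0.43, 0, 0, 0, 0], [0, 0.25, -0.43, 0, 0, 0, 0], [0, 0.25, -0.43, 0, 0, 0, 0], [0, 0, 0, 0.23, -0.23, 0.84, 0], [0, 0, 0, 0.23, -0.23, 0.84, 0], [0, 0, 0, 0.23, -0.23, 0.84, 0], [0, 0, 0, 0.23, -0.23, 0.84, 0], [0, 0, 0, 0.23, -0.23, 0.84, 0], [0, 0, 0, 0.23, -0.23, 0.84, 0], [0, 0, 0, 0.23, -0.23, 0.84, 0], [0, 0, 0, 0.23, -0.23, 0.84, 0], [0, 0, 0, 0.23, -0.23, 0.84, 0], [0, 0, 0, 0.23, -0.23, 0.84, 0], [0, 0, 0, 0.23, -0.23, 0.84, 0], [0, 0, 0, 0.22, -0.22, 0.83, 0], [0, 0, 0, 0, 0, 0, 0]]]'

```text
time: 24.0
tool_pos: [0.4104, 0.1136, 0.3776]
tool_rot: [-3.137, 0.006, 0.542]
contact_force: [0.0, -0.0, 1.6]
opening: 0.0008
```

Run:
```python
from neck import *
s,R,pp=tool(); print(pp,s['time'],s['qpos'].round(2),s['opening'])
go(down(-59.1),np.array([.576,.039,.36]))
```

```text
[0.41037669 0.11358296 0.37763608] 24.0 [0.09 0.08 1.45 0.   1.62 1.12] 0.0007713598996599508
turn shares [-0.03  0.04  0.02] shift after turn, shares [2.076 2.981 0.353] shift before turn [2.07  2.988 0.328]
```

>>> jog_arm --plan '[[[0.15, 0.2, 0, -0.03, 0.04, 0.02, 0], [0.3, 0.43, 0.05, 0, 0, 0, 0], [0.35, 0.5, 0.05, 0, 0, 0, 0], [0.35, 0.5, 0.05, 0, 0, 0, 0], [0.35, 0.5, 0.05, 0, 0, 0, 0], [0.35, 0.5, 0.05, 0, 0, 0, 0], [0.23, 0.35, 0.1, 0, 0, 0, 0], [0, 0, 0, 0, 0, 0, 0], [0, 0, 0, 0, 0, 0, 0]]]'

```text
time: 25.12
tool_pos: [0.5751, 0.039, 0.3621]
tool_rot: [3.14, -0.003, 0.539]
contact_force: [-0.3, 0.1, 0.7]
opening: 0.0005
```

Run:
```python
from neck import *
s,R,pp=tool(); print(pp,s['time'],s['qpos'].round(2),s['opening'])
go(down(-59.1),np.array([.576,.039,.262]))
p,d,K,T=grab("wrist","w11"); cv2.imwrite("pics/w11.png",cv2.convertScaleAbs(p,alpha=1.6,beta=10)[...,::-1])
W=pts(d,K,T); print(W.shape)
m=(d>0)&(np.hypot(W[...,0]-.62,W[...,1]-.063)<.035)&(W[...,2]>.265)&(W[...,2]<.305)&(p.max(-1)<80); X=W[m]
s=least_squares(lambda v:np.linalg.norm(X-v,axis=1)-.013,[.62,.063,.28],loss='soft_l1',f_scale=.001); print(len(X),"ball",s.x.round(4),np.abs(s.fun).mean())
```

```text
[0.57511033 0.03895058 0.3621186 ] 25.125 [-0.07  0.38  1.1   0.    1.66  0.97] 0.0005075403739420548
turn shares [ 0.01 -0.02 -0.  ] shift after turn, shares [0.016 0.008 2.002] shift before turn [0.01  0.006 2.002]
(420, 560, 3)
956 ball [0.616  0.0627 0.2799] 0.00036850396495225894
```

View pics/w11.png

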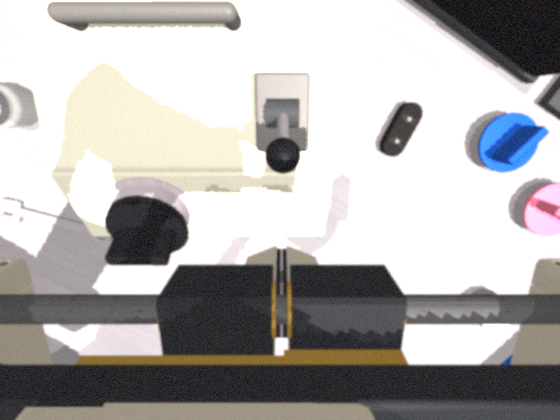

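The wrist view shows the ball at (283,155) straight ahead of the shut fingertips (281,250). The cap is seated at the left (147,225). I'll lower the tool, then push.

>>> jog_arm --plan '[[[0, 0, 0.3, 0, 0, 0, 0], [0, 0, 0.5, 0, 0, 0, 0], [0, 0, 0.5, 0, 0, 0, 0], [0, 0, 0.4, 0, 0, 0, 0], [0, 0, 0.3, 0, 0, 0, 0], [0, 0, 0, 0, 0, 0, 0], [0.15, 0, 0, 0, 0, 0, 0], [0.15, 0, 0, 0, 0, 0, 0], [0.15, 0, 0, 0, 0, 0, 0], [0.15, 0, 0, 0, 0, 0, 0], [0.15, 0, 0, 0, 0, 0, 0], [0.15, 0, 0, 0, 0, 0, 0], [0.15, 0, 0, 0, 0, 0, 0], [0.15, 0, 0, 0, 0, 0, 0], [0, 0, 0, 0, 0, 0, 0]]]'

```text
time: 27.05
tool_pos: [0.6277, 0.0699, 0.2618]
tool_rot: [3.141, -0.003, 0.538]
contact_force: [0.2, 0.0, 0.1]
opening: 0.0004
```

```bash
cat > lv.py <<'E'
from neck import *
import sys
s,R,pp=tool(); a=np.radians(30.9); b=np.array([np.cos(a),np.sin(a),0]); piv=np.array([.640,.0785,.207])
print(pp.round(4),s['time'],"rel pivot along back",((pp-piv)@b).round(4),"F tool",R.inv().apply(s['contact_force']).round(1))
t=sys.argv[1]; p,d,K,T=grab("wrist",t); cv2.imwrite(f"pics/{t}.png",cv2.convertScaleAbs(p,alpha=1.6,beta=10)[...,::-1])
E
python3 lv.py w12
```

```text
[0.6277 0.0699 0.2618] 27.05 rel pivot along back -0.015 F tool [ 0.2  0.1 -0.1]
```

View pics/w12.png

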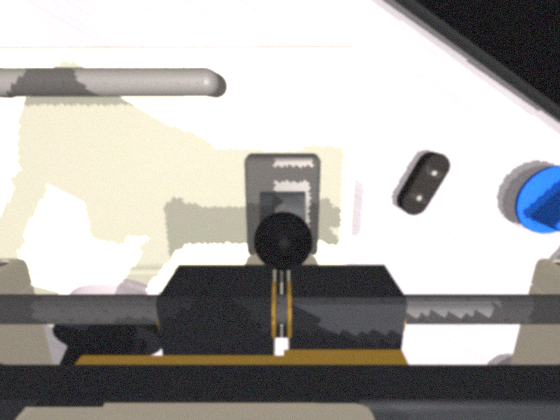

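>>> jog_arm --plan '[[[0.15, 0, 0, 0, 0, 0, 0], [0.15, 0, 0, 0, 0, 0, 0], [0.1, 0, 0, 0, 0, 0, 0], [0.08, 0, 0, 0, 0, 0, 0], [0, 0, 0, 0, 0, 0, 0]]]'

```text
time: 27.72
tool_pos: [0.6482, 0.082, 0.2621]
tool_rot: [3.14, -0.003, 0.538]
contact_force: [0.0, -0.1, -0.3]
opening: 0.0006
```

```bash
python3 lv.py w13
```

```text
[0.6482 0.082  0.2621] 27.725 rel pivot along back 0.0088 F tool [-0.   0.1  0.3]
```

>>> jog_arm --plan '[[[0.06, 0, 0, 0, 0, 0, 0], [0.06, 0, 0, 0, 0, 0, 0], [0, 0, 0, 0, 0, 0, 0]]]'

```text
time: 28.15
tool_pos: [0.6532, 0.0849, 0.2622]
tool_rot: [3.14, -0.003, 0.538]
contact_force: [-0.0, -0.4, 0.2]
opening: 0.0007
```

```bash
python3 lv.py w14
```

```text
[0.6532 0.0849 0.2622] 28.15 rel pivot along back 0.0147 F tool [-0.2  0.3 -0.2]
```

View pics/w14.png

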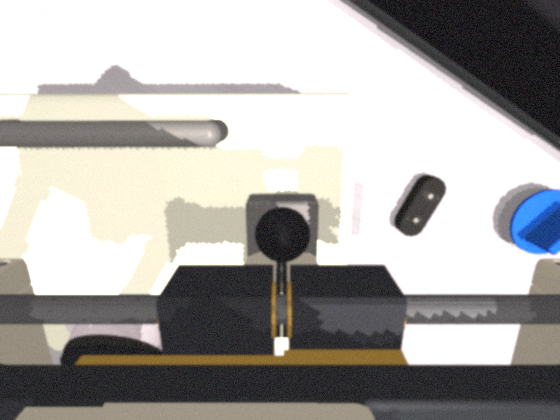

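>>> jog_arm --plan '[[[0.06, 0, 0, 0, 0, 0, 0], [0.04, 0, 0, 0, 0, 0, 0], [0, 0, 0, 0, 0, 0, 0]]]'

```text
time: 28.58
tool_pos: [0.6542, 0.0855, 0.2622]
tool_rot: [3.142, 0.006, 0.536]
contact_force: [-14.2, -7.0, 4.7]
opening: 0.0005
```

```bash
python3 lv.py w15
```

```text
[0.6542 0.0855 0.2622] 28.575 rel pivot along back 0.0157 F tool [-15.8  -1.3  -4.6]
```

The stop was reached, with 16 N and no further travel. I'll back off, raise the tool and check.

>>> jog_arm --plan '[[[-0.15, 0, 0, 0, 0, 0, 0], [-0.3, 0, 0, 0, 0, 0, 0], [-0.4, 0, 0, 0, 0, 0, 0], [-0.4, 0, -0.3, 0, 0, 0, 0], [0, 0, -0.6, 0, 0, 0, 0], [0, 0, -0.6, 0, 0, 0, 0], [0, 0, -0.5, 0, 0, 0, 0], [0, 0, 0, 0, 0, 0, 0], [0, 0, 0, 0, 0, 0, 0]]]'

```text
time: 29.75
tool_pos: [0.6031, 0.0555, 0.3609]
tool_rot: [3.141, -0.002, 0.538]
contact_force: [-0.5, 0.4, 0.3]
opening: 0.0005
```

```bash
python3 lv.py w16
python3 - <<'E'
from neck import *
p,d,K,T=load("w16"); W=pts(d,K,T)
m=(d>0)&(np.hypot(W[...,0]-.673,W[...,1]-.098)<.04)&(W[...,2]>.26)&(W[...,2]<.305)&(p.max(-1)<80); X=W[m]
s=least_squares(lambda v:np.linalg.norm(X-v,axis=1)-.013,[.673,.098,.277],loss='soft_l1',f_scale=.001)
a=np.radians(30.9); o=(s.x-[.640,.0785,.207])@[np.cos(a),np.sin(a),0]; print(len(X),"ball",s.x.round(4),"back offset",o.round(4),"joint ~",(np.arctan2(o,s.x[2]-.207)+.5).round(3))
p,d,K,T=grab("top","t16"); crop(p,130,430,110,290,2.6,"t16c")
p,d,K,T=grab("scene","s16"); crop(p,150,390,180,330,3,"s16c")
E
```

```text
[0.6031 0.0555 0.3609] 29.75 rel pivot along back -0.0434 F tool [-0.2 -0.6 -0.3]
1012 ball [0.6736 0.0972 0.2753] back offset 0.0384 joint ~ 1.012
```

View pics/w16.png

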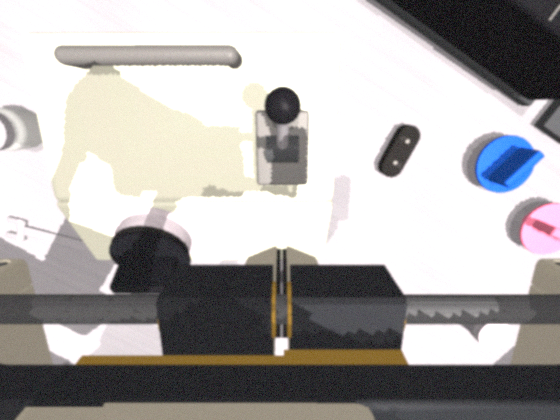

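View pics/s16c.png

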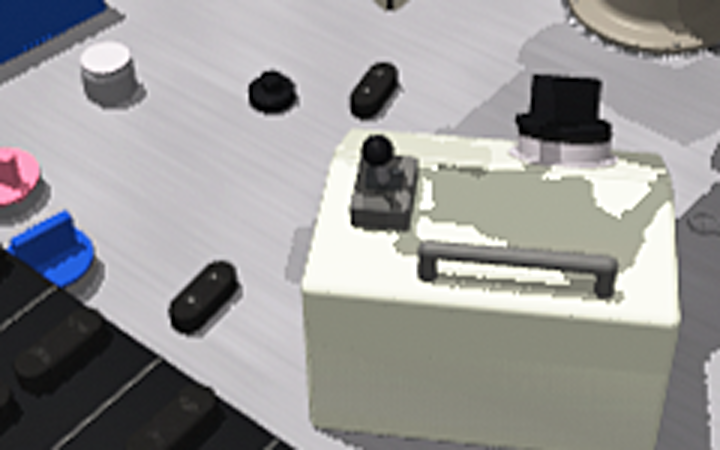

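The lever ball, now at (282,105) in the wrist view, leans to the back at a joint reading of about 1.0 rad. The scene crop shows the cap seated with its bar level at (565,110), the bystanders where they were, and the robot clear of everything.

```bash
python3 -c "
from cell import ticket; print(ticket.hand_in())"
```

```text
the job is handed in; nothing more can be done
None
```

I fitted the black bar-handled cap into the neck and twisted it about 71° clockwise to lock. I let go of it, then pushed the breather lever back to its stop. I handed the job in at about 30 s; the hand-in gives no verdict.

**Cap:** After release the wrist depth image put the bar about 0.6° off the neck's y axis and the plate tilted 0.1° to the neck. The plate's top was 3.9 mm above the mouth; about 3.5 is home and 6 is the free seal. Before release, a pull of about 24 N moved it less than 1 mm.

**Lever:** It met its stop at about 16 N. The ball then measured about 1.0 rad, shut.

**Bystanders:** They looked unmoved in the last scene picture; I did not measure them one by one. The tool read about zero force, clear of everything.

**Disagreements:** The first neck estimate was about 2 mm off sideways, so I corrected it from the wrist picture before entry. The cap's centre still reads about 2 mm off that estimate, within calibration. I felt no clear ramp torque, probably because I was already pressing with 6–7 N, a little over the advised 4–6 N.

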